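# Make up the pressing stack for a wheel-hub bearing

## Robot

A 6-joint arm with a two-finger parallel gripper is mounted at the origin on the work surface. World frame = base frame: x ahead of the robot, y to its left, z up, the work surface at z = 0. Lengths are in m, angles in degrees, forces in N, time in s.
With the tool pointing down it reaches from about 0.35 to 0.85 m from the base axis. Payload 8.1 kg.
Tool frame: the origin (TCP) lies midway between the tips of the shut fingers; the grasp point (between the pads) lies 19 mm behind it (env.grip_point_offset is the distance from the TCP to the grasp point, in m); z points along the fingers, y is the line along which they close (so a half turn about z gives the same grasp; the last joint's range is limited). The gripper opens to 85 mm and grips with 20 to 120 N. Pads are 22 mm wide; open, the fingers measure 114 mm over their backs; the gripper's body (76 mm by 85 mm) begins 54 mm behind the grasp point. The pads swing forward as they close: fully open they stand 13 mm farther back than shut.
Start: joints at [64.091, 7.471, 85.268, -0, 87.261, -4.893], TCP at [0.215, 0.56, 0.199] pointing down, gripper open.
Joint ranges: [-169.43, 169.43], [-51.17, 129.36], [1.28, 143.12], [-76.62, 256.62], [0, 156.53], [-152.29, 152.29]. Speed limits (degrees/s): [136.94, 136.94, 159.86, 180, 180, 180].

## Interface

Orientations are given as a 3x3 rotation matrix whose columns are the frame's x, y, z axes.
In Python, from workcell import env gives the robot as it stands. The module is installed in compiled form; this text tells all that it offers.
- The arm moves only by the tool servo_tool, never from a script. Its argument "increments" is a list of rows, each an object with "travel": the shift along the world's x, y, z in cm, a list of three; "delta_rot": the turn, a rotation vector about the world's x, y, z in rad, a list of three. A call has 1 to 20 rows; each row is the pose to reach, as a shift and turn from the pose commanded when the call began; what a row does not reach only later rows make up. A row lasts 1/12 s, in which the tool goes at most 41.7 mm and 7.16 degrees, less where a joint would pass 70% of its speed; a pose out of reach is approached as far as the arm can. A call with a gripper value outside its range is refused whole. "fingers" is the opening, from 0 (shut) to 1 (fully open), set as the call begins (left out, the last holds). The fingers move at their own pace and stop on an object; "grip_force" is the grip in N (left out, the last holds). Time passes only in rows, so rows that repeat a pose let the fingers close. It gives the time, the measured TCP pose, the force, the opening and the grip force at its end, in the units of the state.
- env.state(): the state, without advancing time (a new reading comes with each control period).
- env.camera(name): name is "scene" or "top"; returns a dict with "frame" (384x512x3 uint8, blue, green, red), "fov_y" (degrees; the focal length in pixels is half the picture's height over the tangent of half this angle, whatever the lens; pixels are square), "cx", "cy" (the principal point, pixels), "origin" and "orientation" of the camera in the world. Camera axes: x right, y down, z forward; pixel columns grow to the right and rows downward; lengths in m; the calibration is good to about 2 mm. A picture is of the moment at which its call begins. There is no depth.
- env.sign_off(): hands the job in; it is judged then, once.
Trained networks look in a picture, given as the dict that the camera call returned (one of the last four; its "shot" number tells which), for a name from the list of things; names that differ only in an ending like _2 or _b are one class to them, and where a whole thing is asked for, a point or a joint stands for the part that bears it (a point fixed in the world has none). Each returns a list of dicts, best first, with "confidence" (0 to 1); they miss things now and then, are a little off and sometimes report something else, mostly with a low value. They report only what shows in the picture. A call takes as long as a camera call.
- env.look_for(picture, query): "location" ([x, y, z] in m, in the coordinates of the camera as it stood for that picture, good to about 4 mm: the middle of the surface that is visible of it).
- env.regions_of(picture, query): "pixels" (384x512 bool, what is visible of it).
The state is a dict: "clock": time; "q": joint angles; "qvel": joint speeds; "joint_efforts": joint torques, N m; "tool_pos": TCP position; "tool_rot": TCP orientation; "contact_force": force on the tool from outside, world axes, zero at the start; "torque": the same for the moment, N m; "gripper_width": finger opening in m; "gripper_force": force on a finger pad.
Only numpy, scipy, OpenCV 4.12 (cv2) and the standard library are available. Lean on these libraries where they do the work, as an engineer would, in place of code of your own. Each camera call takes 0.05 s, during which the arm holds its last target. There are 200 camera calls.

## Task

Get a wheel hub ready for the arbor press: on the round anvil plate build the pressing stack piece by piece from the bottom up - the blue sleeve over the plate's centring button, the hub's spigot in the sleeve, the small orange-sealed bearing in the hub's recess, last the red driver with its pilot in the bearing. Set each piece down squarely and fully seated without dropping it, and let go before fetching the next. Leave the yellow driver, the big black-sealed bearing, the grease tin and the mallet where they are.

Things in the scene. Friction and masses are not known exactly. Their poses are not given: they have to be found in the camera images.
- plate_seat (a point): Press anvil plate: dark steel disc 130 mm across, 20 mm thick, with rim slots, lying on the bench, immovable. The point is the centre of its flat top face (20 mm above the bench), z up. Here stands the centring button: bright steel, 40 mm in diameter, 6 mm high, bevelled (34 mm at its top).
- sleeve_center (a point): Support sleeve: blue steel tube with bare rims, outside 58 mm, bore 44 mm, 45 mm tall, 0.4 kg, standing upright. The point is its centre, half-way up; z along its axis, up. It goes over the plate's button with 2 mm to spare all round and stands on the plate (point then 22.5 mm above the plate's top face).
- hub_center (a point): Wheel hub, bright aluminium, 50 mm tall, 0.3 kg, upright. Spigot 38 mm wide, 14 long, nose tapered to 30; flange 84 wide, 8 thick; barrel 58 wide, 28 tall, in its top a recess 45 wide (mouth 49), 6 deep. Point on the axis 25 mm above the spigot's end, z up; flange top 3 mm below it. Spigot has 3 mm to spare in the sleeve, flange rests on its rim (point then 33.5 above the sleeve's).
- bearing_center (a point): The bearing to fit: steel ring with orange seals, outside 40 mm, bore 17 mm (bevelled to 21), 17.5 mm thick, 0.1 kg, lying flat. The point is its centre, half-way up, z along its axis, up. It has 2.5 mm to spare all round in the hub's recess and stands 11.5 mm out of it (point then 27.75 mm above the hub's), so grip its upper half.
- driver_center (a point): Red bearing driver, 68 mm tall, 0.12 kg, standing on its pilot. From below: pilot 13 mm wide, 8 long (nose 10), red disc 38 wide, 12 thick, stem 22 wide, 48 long with ribbed black grip, red dot on its end. Point on the axis 34 mm above the pilot's end, z up. Pilot has 2 mm to spare all round in the bearing's bore; disc rests on the bearing (point then 34.75 mm above the bearing's).
- big_bearing: Bystander, to be left alone: a larger bearing with black seals, 62 mm outside, 30 mm bore, 16 mm thick, lying flat. Origin at the centre of its underside.
- big_driver: Bystander, to be left alone: a yellow driver like the red one but with a disc of 58 mm, 68 mm tall, standing. Origin at the lower end of its pilot, on the bench.
- grease_tin: Bystander, to be left alone: a round green tin with a steel lid and a yellow dot, 70 mm in diameter, 48 mm tall. Origin at the centre of its underside.
- mallet: Bystander, to be left alone: a soft-faced mallet with an aluminium head and a wooden handle, about 290 mm long, 35 mm high, lying beyond the other things. Origin on the bench under the middle of it, x towards its head.

How it is judged:
By the outcome, as a careful person would: the job done as asked, in the order asked, and still so for the second after the job is handed in, with the robot touching nothing.
It also fails if it takes over 120 s, if anything falls off the work surface, if the arm or the gripper's body presses on something with over 40 N, if the wrist force passes 120 N, or if a joint passes its speed limit or range.

## Working session

There is one attempt and no reset: what is moved stays moved. The work goes in short steps, Python scripts to look and compute and a tool call to move; the robot and the scene stay as the last step left them, time stands still between calls to the robot, and variables do not carry over. Pictures are saved under pics/ and viewed, at most 14 in all, crops included, and the job is handed in when it is done.

Besides the shell and the picture viewer there is one more tool, called after "Request:" in YAML: its name, and indented under it one key for each argument. servo_tool: Moves the arm, as the interface text tells. Its arguments: {"type":"object","properties":{"increments":{"type":"array"},"fingers":{"type":"number"},"grip_force":{"type":"number"}},"required":["increments"]}

```bash
mkdir -p pics; cat > h.py <<'E'
import numpy as np, cv2
from workcell import env
def proj(c,P):
    R=np.array(c["orientation"]);f=192/np.tan(np.radians(c["fov_y"]/2))
    p=R.T@(np.array(P)-np.array(c["origin"]));return f*p[0]/p[2]+c["cx"],f*p[1]/p[2]+c["cy"]
def ray(c,u,v,z):
    R=np.array(c["orientation"]);f=192/np.tan(np.radians(c["fov_y"]/2));o=np.array(c["origin"])
    d=R@np.array([(u-c["cx"])/f,(v-c["cy"])/f,1]);return o+d*(z-o[2])/d[2]
def world(c,l): return np.array(c["orientation"])@np.array(l)+np.array(c["origin"])
E
python3 - <<'E'
from h import *
for n in("scene","top"):
    c=env.camera(n);cv2.imwrite(f"pics/{n}0.png",c["frame"])
    print(n,c["fov_y"],c["cx"],c["cy"],np.round(c["origin"],3),np.round(c["orientation"],3).tolist())
    for q in["plate_seat","sleeve_center","hub_center","bearing_center","driver_center","big_bearing","big_driver","grease_tin","mallet"]:
        r=env.look_for(c,q)[:2];g=env.regions_of(c,q)[:1]
        s=""
        if g:
            y,x=np.nonzero(g[0]["pixels"]);s=(x.min(),x.max(),y.min(),y.max(),round(g[0]["confidence"],2))
        print(q,[(np.round(world(c,a["location"]),3).tolist(),round(a["confidence"],2)) for a in r],*s)
s=env.state();print(s["clock"],s["tool_pos"],np.round(s["tool_rot"],3).tolist(),s["gripper_width"],env.grip_point_offset)
E
```

```text
scene 50.66750944255392 257.61730043195297 192.89496324267353 [0.904 0.339 0.809] [[-0.716, 0.571, -0.402], [0.699, 0.578, -0.421], [-0.008, -0.583, -0.813]]
plate_seat [([0.426, -0.098, 0.021], 0.6)]
sleeve_center [([0.642, 0.043, 0.04], 0.8), ([0.466, 0.181, 0.015], 0.62)] 237 263 240 272 0.75
hub_center [([0.594, 0.291, 0.028], 0.95)] 337 380 302 345 0.93
bearing_center [([0.597, -0.175, 0.015], 0.52)] 193 209 182 198 0.63
driver_center [([0.456, -0.312, 0.033], 0.53)] 336 380 302 346 0.69
big_bearing [([0.466, 0.181, 0.016], 0.86)] 337 366 234 260 0.76
big_driver [([0.634, -0.413, 0.023], 0.97)] 124 146 126 152 0.83
grease_tin [([0.427, -0.1, 0.017], 0.71), ([0.351, -0.204, 0.046], 0.69)] 252 277 108 138 0.96
mallet [([0.764, 0.16, 0.025], 0.72)] 203 215 112 133 0.65
top 47.2174981957325 258.92681427893945 198.78366050578188 [ 0.451 -0.046  1.042] [[-0.026, -0.993, 0.112], [-1.0, 0.025, -0.009], [0.006, -0.112, -0.994]]
plate_seat [([0.42, -0.104, 0.016], 0.59)] 254 310 233 289 0.77
sleeve_center [([0.644, 0.043, 0.044], 0.62)] 204 229 154 181 0.59
hub_center [([0.584, 0.286, 0.029], 0.76)] 93 129 175 210 0.71
bearing_center [([0.602, -0.175, 0.018], 0.58), ([0.761, 0.136, 0.024], 0.36)] 300 317 176 192 0.79
driver_center [([0.448, -0.314, 0.024], 0.52)] 366 384 238 253 0.56
big_bearing [([0.459, 0.174, 0.018], 0.62)] 147 174 234 259 0.86
big_driver [([0.621, -0.414, 0.024], 0.84)] 397 424 158 181 0.66
grease_tin [([0.342, -0.216, 0.049], 0.78)] 317 351 280 312 0.84
mallet [([0.762, 0.141, 0.02], 0.55)] 145 265 97 141 0.57
1.9 [0.21514824 0.5601109  0.19879873] [[-0.933, 0.359, -0.0], [0.359, 0.933, 0.0], [0.0, 0.0, -1.0]] 0.08501041706973708 0.0187
```

View pics/scene0.png

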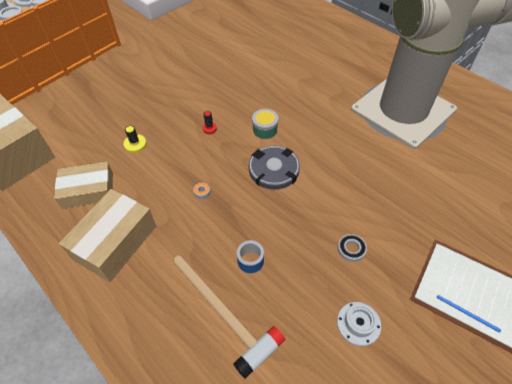

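View pics/top0.png

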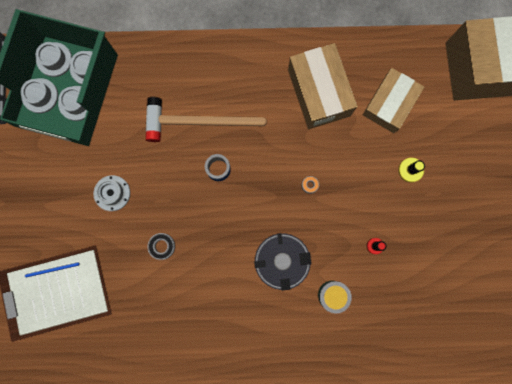

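Scene: plate (274,166), sleeve (250,257), hub (359,323), orange bearing (202,190), red driver (209,122). In the top view they sit at (283,262), (217,167), (112,193), (311,184) and (377,246), and the networks' best hits agree. Next I'll refine the positions by fitting silhouettes.

```bash
cat >> h.py <<'E'
from scipy.optimize import least_squares
# profiles: (radius, z above base)
PR=dict(plate_seat=[(.065,0),(.065,.02)],sleeve_center=[(.029,0),(.029,.045)],
 hub_center=[(.019,0),(.042,.014),(.042,.022),(.029,.022),(.029,.05)],
 bearing_center=[(.020,0),(.020,.0175)],driver_center=[(.0065,0),(.019,.008),(.019,.020),(.011,.020),(.011,.068)])
def sil(c,prof,x,y,z0,S=8):
    t=np.linspace(0,2*np.pi,60,endpoint=False);m=np.zeros((384*S//1,512*S//1),np.uint8) if False else None
    rings=[np.array([proj(c,(x+r*np.cos(a),y+r*np.sin(a),z0+z)) for a in t]) for r,z in prof]
    al=np.vstack(rings);o=np.floor(al.min(0))-2;w=np.ceil(al.max(0)-o+3).astype(int)
    m=np.zeros((w[1]*S,w[0]*S),np.uint8)
    for a,b in zip(rings[:-1],rings[1:]):
        h=cv2.convexHull(np.vstack([a,b]).astype(np.float32))[:,0]
        cv2.fillPoly(m,[np.round((h-o+.5)*S-.5).astype(int)],1)
    yy,xx=np.nonzero(m);return np.array([(xx.mean()+.5)/S-.5+o[0],(yy.mean()+.5)/S-.5+o[1],len(xx)/S/S])
def fit(c,prof,cen,z0,g):
    f=lambda p:sil(c,prof,p[0],p[1],z0)[:2]-cen
    return least_squares(f,g,diff_step=1e-2,x_scale=.01).x
def filled(m):
    k=np.zeros(m.shape,np.uint8);cs,_=cv2.findContours(m.astype(np.uint8),cv2.RETR_EXTERNAL,cv2.CHAIN_APPROX_NONE)
    cv2.drawContours(k,[max(cs,key=cv2.contourArea)],-1,1,-1);yy,xx=np.nonzero(k);return np.array([xx.mean(),yy.mean(),len(xx)])
E
python3 - <<'E'
from h import *
G=dict(plate_seat=(.423,-.1),sleeve_center=(.642,.043),hub_center=(.589,.288),bearing_center=(.6,-.175),driver_center=(.452,-.312))
for rep in range(2):
  for n in("scene","top"):
    c=env.camera(n);big=cv2.resize(c["frame"],None,fx=4,fy=4,interpolation=cv2.INTER_CUBIC)
    for q,g in G.items():
        for r in env.regions_of(c,q):
            k=filled(r["pixels"]);pz=proj(c,(*g,.02))
            if np.hypot(k[0]-pz[0],k[1]-pz[1])<12:
                p=fit(c,PR[q],k[:2],0,g);print(n,q,round(r["confidence"],2),np.round(p,4),"area",k[2],round(sil(c,PR[q],*p,0)[2]));break
        else: print(n,q,"none");p=g
        if rep==0:
          t=np.linspace(0,6.3,50)
          for rr,z in PR[q]:
            pts=np.array([proj(c,(p[0]+rr*np.cos(a),p[1]+rr*np.sin(a),z)) for a in t])
            cv2.polylines(big,[np.round((pts+.5)*4-.5).astype(int)],True,(0,255,0),1)
    if rep==0:
        tiles=[]
        for q,g in G.items():
            u,v=np.round(np.array(proj(c,(*g,.02)))*4).astype(int);s=130 if q!="plate_seat" else 130
            tiles.append(big[v-s:v+s,u-s:u+s])
        tiles.append(np.zeros_like(tiles[0]))
        cv2.imwrite(f"pics/fit_{n}.png",np.vstack([np.hstack(tiles[:3]),np.hstack(tiles[3:])]))
E
```

```text
scene plate_seat 0.84 [ 0.4206 -0.107 ] area 1890.0 1853
scene sleeve_center 0.67 [0.6433 0.0389] area 789.0 782
scene hub_center 0.8 [0.59   0.2894] area 1514.0 1541
scene bearing_center none
scene driver_center 0.75 [ 0.4515 -0.3227] area 224.0 248
top plate_seat 0.69 [ 0.4209 -0.1045] area 2488.0 2525
top sleeve_center 0.56 [0.6434 0.0412] area 557.0 572
top hub_center none
top bearing_center 0.64 [ 0.5984 -0.1764] area 225.0 246
top driver_center 0.52 [ 0.4504 -0.3222] area 239.0 256
scene plate_seat 0.83 [ 0.4209 -0.1068] area 1826.0 1853
scene sleeve_center 0.94 [0.643  0.0406] area 702.0 782
scene hub_center 0.57 [0.5897 0.2892] area 1507.0 1539
scene bearing_center 0.69 [ 0.5995 -0.1771] area 260.0 244
scene driver_center 0.69 [ 0.452  -0.3224] area 240.0 249
top plate_seat 0.64 [ 0.4214 -0.1051] area 2524.0 2522
top sleeve_center 0.82 [0.6433 0.0406] area 581.0 571
top hub_center 0.63 [0.5899 0.29  ] area 1025.0 1049
top bearing_center none
top driver_center 0.62 [ 0.4507 -0.3215] area 247.0 256
```

View pics/fit_scene.png

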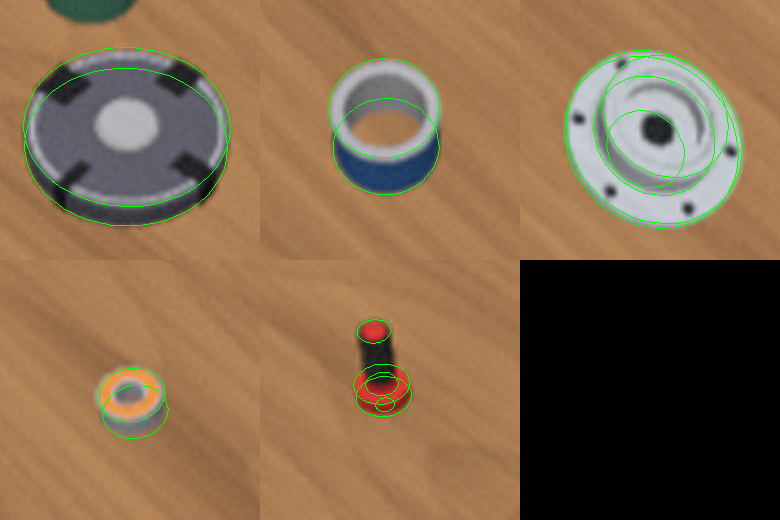

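View pics/fit_top.png

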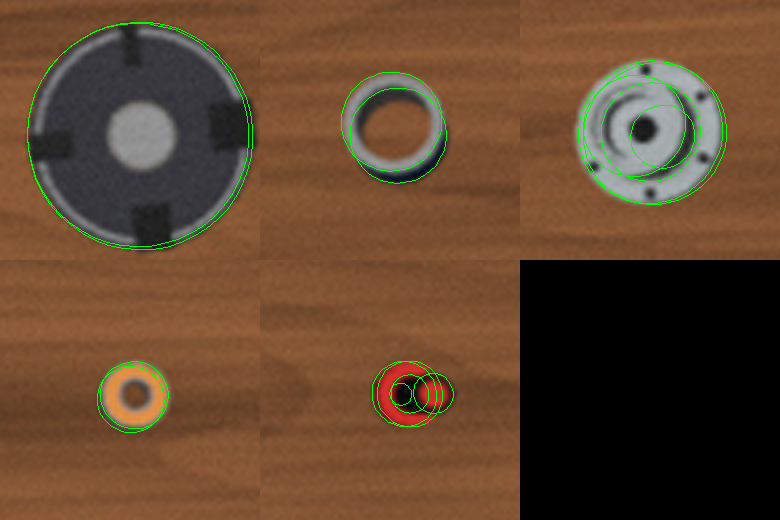

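The fits sit well on the outlines: plate about (0.421,-0.106), sleeve (0.643,0.0405), hub (0.590,0.2895), bearing (0.599,-0.177), driver (0.451,-0.322). I'll fetch the sleeve and grip it along both axes in turn, which centres it in the tool.

Request:
servo_tool:
  increments:
    - {"travel": [42.8, -52.0, -9.9], "delta_rot": [0, 0, 0.367]}
    - {"travel": [42.8, -52.0, -9.9], "delta_rot": [0, 0, 0.367]}
    - {"travel": [42.8, -52.0, -9.9], "delta_rot": [0, 0, 0.367]}
    - {"travel": [42.8, -52.0, -9.9], "delta_rot": [0, 0, 0.367]}
    - {"travel": [42.8, -52.0, -9.9], "delta_rot": [0, 0, 0.367]}
    - {"travel": [42.8, -52.0, -9.9], "delta_rot": [0, 0, 0.367]}
    - {"travel": [42.8, -52.0, -9.9], "delta_rot": [0, 0, 0.367]}
    - {"travel": [42.8, -52.0, -9.9], "delta_rot": [0, 0, 0.367]}
    - {"travel": [42.8, -52.0, -9.9], "delta_rot": [0, 0, 0.367]}
    - {"travel": [42.8, -52.0, -9.9], "delta_rot": [0, 0, 0.367]}
    - {"travel": [42.8, -52.0, -9.9], "delta_rot": [0, 0, 0.367]}
    - {"travel": [42.8, -52.0, -9.9], "delta_rot": [0, 0, 0.367]}
    - {"travel": [42.8, -52.0, -9.9], "delta_rot": [0, 0, 0.367]}
    - {"travel": [42.8, -52.0, -9.9], "delta_rot": [0, 0, 0.367]}
    - {"travel": [42.8, -52.0, -9.9], "delta_rot": [0, 0, 0.367]}
    - {"travel": [42.8, -52.0, -9.9], "delta_rot": [0, 0, 0.367]}
    - {"travel": [42.8, -52.0, -9.9], "delta_rot": [0, 0, 0.367]}
    - {"travel": [42.8, -52.0, -9.9], "delta_rot": [0, 0, 0.367]}
    - {"travel": [42.8, -52.0, -9.9], "delta_rot": [0, 0, 0.367]}
    - {"travel": [42.8, -52.0, -9.9], "delta_rot": [0, 0, 0.367]}
  fingers: 1
  grip_force: 20

```text
clock: 4.77
tool_pos: [0.6428, 0.0405, 0.0996]
tool_rot: [[-1.0, -0.0, -0.001], [-0.0, 1.0, 0.0], [0.001, 0.0, -1.0]]
contact_force: [-0.4, -0.0, 0.8]
gripper_width: 0.0852
gripper_force: 0.0
```

Request:
servo_tool:
  increments:
    - {"travel": [0.04, 0, -3.5], "delta_rot": [0, 0, 0]}
    - {"travel": [0.04, 0, -6.5], "delta_rot": [0, 0, 0]}
    - {"travel": [0.04, 0, -8.0], "delta_rot": [0, 0, 0]}
    - {"travel": [0.04, 0, -8.6], "delta_rot": [0, 0, 0]}
    - {"travel": [0.04, 0, -8.6], "delta_rot": [0, 0, 0]}

```text
clock: 5.18
tool_pos: [0.6416, 0.0414, 0.0121]
tool_rot: [[-1.0, -0.002, -0.003], [-0.002, 1.0, 0.0], [0.003, 0.0, -1.0]]
contact_force: [0.0, -1.1, -0.1]
gripper_width: 0.0855
gripper_force: 0.0
```

Request:
servo_tool:
  increments:
    - {"travel": [0, 0, 0], "delta_rot": [0, 0, 0]}
    - {"travel": [0, 0, 0], "delta_rot": [0, 0, 0]}
    - {"travel": [0, 0, 0], "delta_rot": [0, 0, 0]}
    - {"travel": [0, 0, 0], "delta_rot": [0, 0, 0]}
    - {"travel": [0, 0, 0], "delta_rot": [0, 0, 0]}
    - {"travel": [0, 0, 0], "delta_rot": [0, 0, 0]}
    - {"travel": [0, 0, 0], "delta_rot": [0, 0, 0]}
    - {"travel": [0, 0, 0], "delta_rot": [0, 0, 0]}
  fingers: 0
  grip_force: 20

```text
clock: 5.85
tool_pos: [0.6436, 0.04, 0.0139]
tool_rot: [[-1.0, -0.0, 0.0], [-0.0, 1.0, 0.0], [-0.0, 0.0, -1.0]]
contact_force: [-1.0, -0.1, -1.4]
gripper_width: 0.0001
gripper_force: 0.0
```

Request:
servo_tool:
  increments:
    - {"travel": [0, 0, 0], "delta_rot": [0, 0, 0]}
    - {"travel": [0, 0, 0], "delta_rot": [0, 0, 0]}
    - {"travel": [0, 0, 0], "delta_rot": [0, 0, 0]}
    - {"travel": [0, 0, 0], "delta_rot": [0, 0, 0]}
    - {"travel": [0, 0, 0], "delta_rot": [0, 0, 0]}
  fingers: 1

```text
clock: 6.27
tool_pos: [0.6435, 0.0401, 0.0138]
tool_rot: [[-1.0, -0.0, -0.0], [-0.0, 1.0, -0.0], [0.0, -0.0, -1.0]]
contact_force: [-0.4, 0.7, 0.2]
gripper_width: 0.0603
gripper_force: 0.0
```

Request:
servo_tool:
  increments:
    - {"travel": [0, 0, 0], "delta_rot": [0, 0, -0.125]}
    - {"travel": [0, 0, 0], "delta_rot": [0, 0, -0.25]}
    - {"travel": [0, 0, 0], "delta_rot": [0, 0, -0.375]}
    - {"travel": [0, 0, 0], "delta_rot": [0, 0, -0.5]}
    - {"travel": [0, 0, 0], "delta_rot": [0, 0, -0.625]}
    - {"travel": [0, 0, 0], "delta_rot": [0, 0, -0.75]}
    - {"travel": [0, 0, 0], "delta_rot": [0, 0, -0.875]}
    - {"travel": [0, 0, 0], "delta_rot": [0, 0, -1.0]}
    - {"travel": [0, 0, 0], "delta_rot": [0, 0, -1.125]}
    - {"travel": [0, 0, 0], "delta_rot": [0, 0, -1.25]}
    - {"travel": [0, 0, 0], "delta_rot": [0, 0, -1.375]}
    - {"travel": [0, 0, 0], "delta_rot": [0, 0, -1.5]}
    - {"travel": [0, 0, 0], "delta_rot": [0, 0, -1.571]}
    - {"travel": [0, 0, 0], "delta_rot": [0, 0, -1.571]}

```text
clock: 7.43
tool_pos: [0.6436, 0.0401, 0.0138]
tool_rot: [[0.003, 1.0, -0.0], [1.0, -0.003, 0.0], [0.0, -0.0, -1.0]]
contact_force: [-0.3, 1.1, 0.3]
gripper_width: 0.0856
gripper_force: 0.0
```

Request:
servo_tool:
  increments:
    - {"travel": [0, 0, 0], "delta_rot": [0, 0, 0]}
    - {"travel": [0, 0, 0], "delta_rot": [0, 0, 0]}
    - {"travel": [0, 0, 0], "delta_rot": [0, 0, 0]}
    - {"travel": [0, 0, 0], "delta_rot": [0, 0, 0]}
    - {"travel": [0, 0, 0], "delta_rot": [0, 0, 0]}
    - {"travel": [0, 0, 0], "delta_rot": [0, 0, 0]}
    - {"travel": [0, 0, 0], "delta_rot": [0, 0, 0]}
    - {"travel": [0, 0, 0], "delta_rot": [0, 0, 0]}
  fingers: 0
  grip_force: 40

```text
clock: 8.1
tool_pos: [0.6436, 0.0401, 0.0138]
tool_rot: [[-0.0, 1.0, -0.0], [1.0, 0.0, 0.0], [0.0, -0.0, -1.0]]
contact_force: [-0.4, -0.2, 0.1]
gripper_width: 0.0005
gripper_force: 0.0
```

The fingers closed on nothing, so I need to look before anything else moves.

```bash
python3 - <<'E'
from h import *
c=env.camera("scene");cv2.imwrite("pics/s1.png",cv2.resize(c["frame"][150:350,150:400],None,fx=3,fy=3))
print(proj(c,(.6436,.0401,.0138)),env.state()["gripper_width"])
E
```

```text
(np.float64(250.15204548664482), np.float64(258.5174228395582)) 0.00010865570541338964
```

View pics/s1.png

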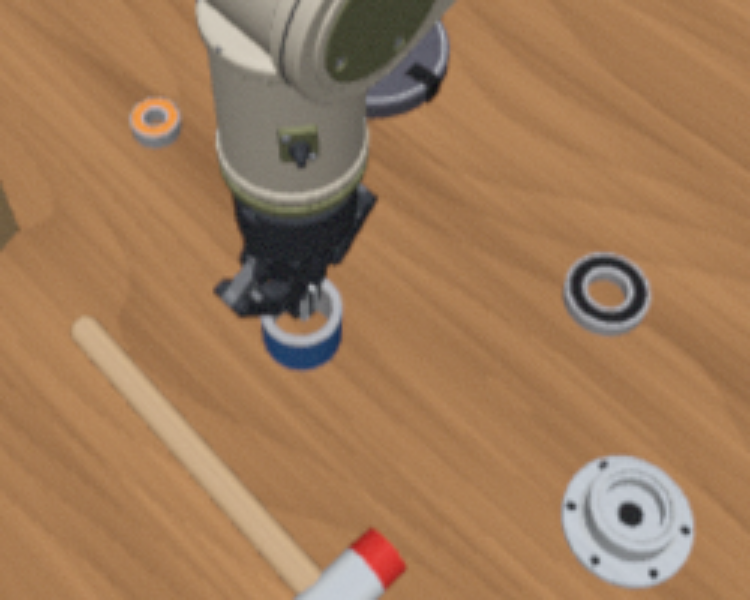

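The shut fingers (crop 310,300) disappear behind the sleeve's front rim, so they look to be inside the bore. I'll view this close up in both cameras.

```bash
python3 - <<'E'
from h import *
c=env.camera("scene");a=cv2.resize(c["frame"][215:285,215:285],(400,400),interpolation=cv2.INTER_CUBIC)
t=env.camera("top");b=cv2.resize(t["frame"][130:200,180:250],(400,400),interpolation=cv2.INTER_CUBIC)
cv2.imwrite("pics/s2.png",np.hstack([a,b]))
s=env.state();print(s["gripper_width"],s["gripper_force"],s["contact_force"],s["tool_pos"],np.round(s["q"],1))
E
```

```text
-0.0002457454816008622 0.0 [-0.11387685 -0.3018532  -0.13721008] [0.64357625 0.04011996 0.01380113] [-1.  22.9 87.1  0.  70.  -1. ]
```

View pics/s2.png

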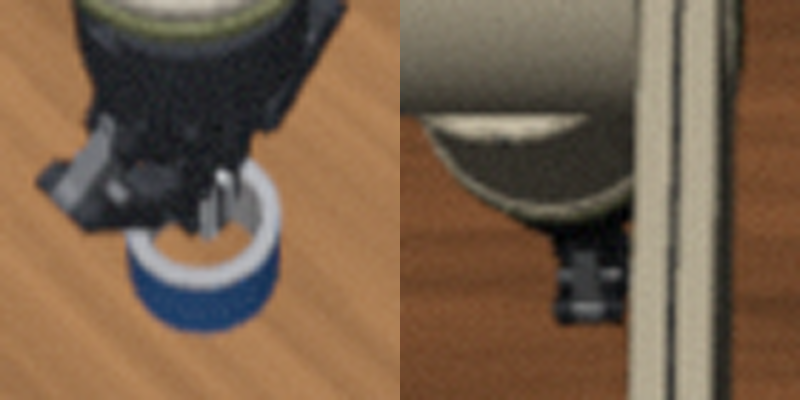

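The sleeve has not moved at all and the fingers stand inside its bore. I'll test contact by opening gently where they are.

Request:
servo_tool:
  increments:
    - {"travel": [0, 0, 0], "delta_rot": [0, 0, 0]}
    - {"travel": [0, 0, 0], "delta_rot": [0, 0, 0]}
    - {"travel": [0, 0, 0], "delta_rot": [0, 0, 0]}
    - {"travel": [0, 0, 0], "delta_rot": [0, 0, 0]}
  fingers: 0.6
  grip_force: 20

```text
clock: 8.58
tool_pos: [0.6436, 0.0401, 0.0138]
tool_rot: [[0.0, 1.0, -0.0], [1.0, -0.0, 0.0], [0.0, -0.0, -1.0]]
contact_force: [0.1, -0.2, 0.4]
gripper_width: 0.0478
gripper_force: 0.0
```

```bash
python3 - <<'E'
from h import *
c=env.camera("scene");cv2.imwrite("pics/s3.png",cv2.resize(c["frame"][215:285,215:285],(560,560),interpolation=cv2.INTER_CUBIC))
s=env.state();print(s["gripper_width"],s["gripper_force"],s["contact_force"],s["tool_pos"])
E
```

```text
0.050899786858782395 0.0 [ 0.73860315 -1.32335987  0.21331702] [0.64355366 0.04009968 0.01379943]
```

View pics/s3.png

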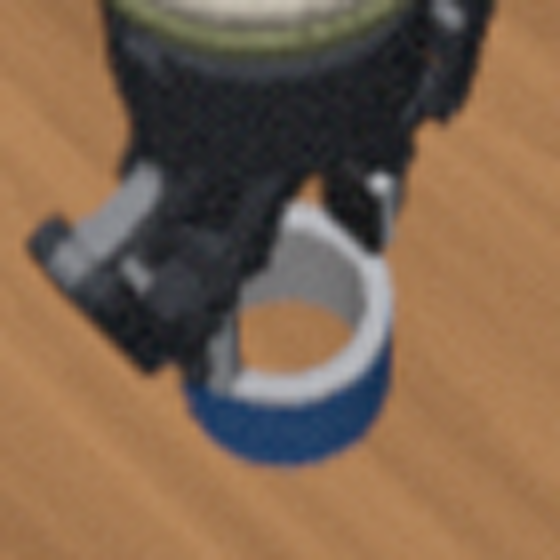

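At 51 mm the fingertips appear to overlap the rim (left tip at panel 215,385, right tip at 380,245) with no contact force. They may really be above the sleeve. I'll shut them in the bore and lower gently to find the bench.

Request:
servo_tool:
  increments:
    - {"travel": [0, 0, 0], "delta_rot": [0, 0, 0]}
    - {"travel": [0, 0, 0], "delta_rot": [0, 0, 0]}
    - {"travel": [0, 0, 0], "delta_rot": [0, 0, 0]}
    - {"travel": [0, 0, 0], "delta_rot": [0, 0, 0]}
    - {"travel": [0, 0, -0.3], "delta_rot": [0, 0, 0]}
    - {"travel": [0, 0, -0.6], "delta_rot": [0, 0, 0]}
    - {"travel": [0, 0, -0.9], "delta_rot": [0, 0, 0]}
    - {"travel": [0, 0, -1.1], "delta_rot": [0, 0, 0]}
    - {"travel": [0, 0, -1.2], "delta_rot": [0, 0, 0]}
    - {"travel": [0, 0, -1.2], "delta_rot": [0, 0, 0]}
  fingers: 0

```text
clock: 9.47
tool_pos: [0.6431, 0.0401, 0.0012]
tool_rot: [[-0.0, 1.0, -0.001], [1.0, 0.0, 0.0], [0.0, -0.001, -1.0]]
contact_force: [-0.1, -0.0, -0.3]
gripper_width: -0.0001
gripper_force: 0.0
```

```bash
python3 - <<'E'
from h import *
c=env.camera("scene");im=cv2.resize(c["frame"][215:285,215:285],(560,560),interpolation=cv2.INTER_CUBIC)
for z in(.002,.045):
  for dx,dy in((0,11),(0,-11),(29,0),(-29,0),(0,29),(0,-29)):
    u,v=proj(c,(.6436+dx/1e3,.0401+dy/1e3,z));cv2.circle(im,(int((u-214.5)*8),int((v-214.5)*8)),3,(0,255,0) if z<.01 else (0,255,255),-1)
cv2.imwrite("pics/s4.png",im)
s=env.state();print(s["gripper_width"],s["gripper_force"],s["contact_force"],s["tool_pos"])
E
```

```text
-5.977087770814918e-06 0.0 [-0.42439476 -0.30320903 -0.96890081] [0.64332125 0.04007765 0.00146211]
```

View pics/s4.png

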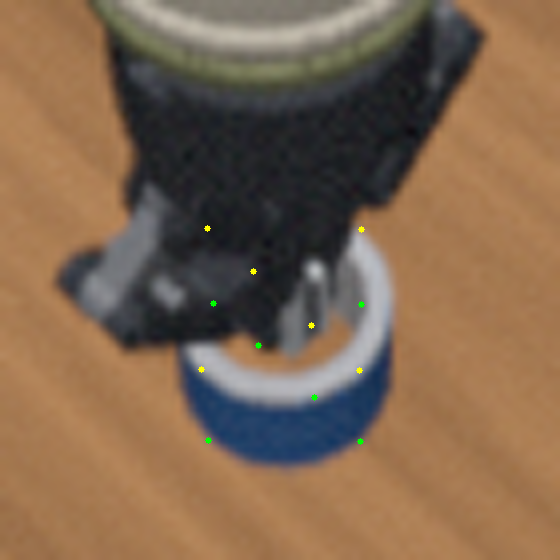

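The shut fingertips end at panel (290,350). The z=0.002 marker sits at (315,398), so the real tips are about 20 mm above the reported TCP. That explains why they closed above the rim. I'll lower further in small steps and watch the force.

Request:
servo_tool:
  increments:
    - {"travel": [0, 0, -0.2], "delta_rot": [0, 0, 0]}
    - {"travel": [0, 0, -0.4], "delta_rot": [0, 0, 0]}
    - {"travel": [0, 0, -0.6], "delta_rot": [0, 0, 0]}

```text
clock: 9.77
tool_pos: [0.6437, 0.0401, -0.0043]
tool_rot: [[0.0, 1.0, 0.0], [1.0, -0.0, -0.0], [-0.0, 0.0, -1.0]]
contact_force: [-0.0, 0.6, -0.4]
gripper_width: 0.0001
gripper_force: 0.0
```

Request:
servo_tool:
  increments:
    - {"travel": [0, 0, -0.2], "delta_rot": [0, 0, 0]}
    - {"travel": [0, 0, -0.4], "delta_rot": [0, 0, 0]}
    - {"travel": [0, 0, -0.4], "delta_rot": [0, 0, 0]}

```text
clock: 10.02
tool_pos: [0.6431, 0.0401, -0.0089]
tool_rot: [[0.0, 1.0, -0.001], [1.0, -0.0, 0.0], [0.0, -0.001, -1.0]]
contact_force: [0.3, 0.7, 0.1]
gripper_width: -0.0003
gripper_force: 0.0
```

Request:
servo_tool:
  increments:
    - {"travel": [0, 0, -0.15], "delta_rot": [0, 0, 0]}
    - {"travel": [0, 0, -0.3], "delta_rot": [0, 0, 0]}
    - {"travel": [0, 0, -0.3], "delta_rot": [0, 0, 0]}

```text
clock: 10.27
tool_pos: [0.6433, 0.0401, -0.0116]
tool_rot: [[0.0, 1.0, -0.0], [1.0, -0.0, -0.0], [-0.0, -0.0, -1.0]]
contact_force: [0.6, -0.2, 0.2]
gripper_width: 0.0001
gripper_force: 0.0
```

Request:
servo_tool:
  increments:
    - {"travel": [0, 0, -0.15], "delta_rot": [0, 0, 0]}
    - {"travel": [0, 0, -0.25], "delta_rot": [0, 0, 0]}
    - {"travel": [0, 0, -0.25], "delta_rot": [0, 0, 0]}

```text
clock: 10.52
tool_pos: [0.6434, 0.0401, -0.014]
tool_rot: [[-0.0, 1.0, -0.0], [1.0, 0.0, -0.0], [-0.0, -0.0, -1.0]]
contact_force: [-0.3, -0.0, 0.6]
gripper_width: -0.0003
gripper_force: 0.0
```

Request:
servo_tool:
  increments:
    - {"travel": [0, 0, -0.1], "delta_rot": [0, 0, 0]}
    - {"travel": [0, 0, -0.15], "delta_rot": [0, 0, 0]}
    - {"travel": [0, 0, -0.15], "delta_rot": [0, 0, 0]}

```text
clock: 10.77
tool_pos: [0.6435, 0.0401, -0.0154]
tool_rot: [[-0.0, 1.0, -0.0], [1.0, 0.0, 0.0], [0.0, -0.0, -1.0]]
contact_force: [0.1, -0.2, -0.2]
gripper_width: 0.0003
gripper_force: 0.0
```

Request:
servo_tool:
  increments:
    - {"travel": [0, 0, -0.1], "delta_rot": [0, 0, 0]}
    - {"travel": [0, 0, -0.15], "delta_rot": [0, 0, 0]}
    - {"travel": [0, 0, -0.15], "delta_rot": [0, 0, 0]}

```text
clock: 11.02
tool_pos: [0.6434, 0.0401, -0.0169]
tool_rot: [[0.0, 1.0, -0.0], [1.0, -0.0, 0.0], [0.0, -0.0, -1.0]]
contact_force: [-0.3, 0.5, 0.4]
gripper_width: 0.0001
gripper_force: 0.0
```

Request:
servo_tool:
  increments:
    - {"travel": [0, 0, -0.1], "delta_rot": [0, 0, 0]}
    - {"travel": [0, 0, -0.1], "delta_rot": [0, 0, 0]}

```text
clock: 11.18
tool_pos: [0.6435, 0.0401, -0.0179]
tool_rot: [[0.0, 1.0, -0.0], [1.0, -0.0, 0.0], [0.0, -0.0, -1.0]]
contact_force: [-0.5, 0.1, 0.4]
gripper_width: -0.0001
gripper_force: 0.0
```

Request:
servo_tool:
  increments:
    - {"travel": [0, 0, -0.1], "delta_rot": [0, 0, 0]}
    - {"travel": [0, 0, -0.1], "delta_rot": [0, 0, 0]}

```text
clock: 11.35
tool_pos: [0.6434, 0.0401, -0.0189]
tool_rot: [[-0.0, 1.0, -0.0], [1.0, 0.0, -0.0], [-0.0, -0.0, -1.0]]
contact_force: [-0.7, -0.7, 0.1]
gripper_width: 0.0
gripper_force: 0.0
```

Request:
servo_tool:
  increments:
    - {"travel": [0, 0, -0.1], "delta_rot": [0, 0, 0]}
    - {"travel": [0, 0, -0.1], "delta_rot": [0, 0, 0]}

```text
clock: 11.52
tool_pos: [0.6434, 0.0401, -0.0199]
tool_rot: [[0.0, 1.0, -0.0], [1.0, -0.0, -0.0], [-0.0, -0.0, -1.0]]
contact_force: [-0.2, 0.5, -0.3]
gripper_width: 0.0002
gripper_force: 0.0
```

Request:
servo_tool:
  increments:
    - {"travel": [0, 0, -0.1], "delta_rot": [0, 0, 0]}
    - {"travel": [0, 0, -0.1], "delta_rot": [0, 0, 0]}

```text
clock: 11.68
tool_pos: [0.6434, 0.0401, -0.0209]
tool_rot: [[-0.0, 1.0, -0.0], [1.0, 0.0, 0.0], [0.0, -0.0, -1.0]]
contact_force: [-0.3, -0.6, -0.1]
gripper_width: 0.0003
gripper_force: 0.0
```

Request:
servo_tool:
  increments:
    - {"travel": [0, 0, -0.1], "delta_rot": [0, 0, 0]}
    - {"travel": [0, 0, -0.1], "delta_rot": [0, 0, 0]}

```text
clock: 11.85
tool_pos: [0.6434, 0.0401, -0.0219]
tool_rot: [[0.0, 1.0, -0.0], [1.0, -0.0, -0.0], [-0.0, -0.0, -1.0]]
contact_force: [-0.1, -0.9, 0.3]
gripper_width: 0.0002
gripper_force: 0.0
```

Request:
servo_tool:
  increments:
    - {"travel": [0, 0, -0.1], "delta_rot": [0, 0, 0]}
    - {"travel": [0, 0, -0.1], "delta_rot": [0, 0, 0]}

```text
clock: 12.02
tool_pos: [0.6435, 0.0401, -0.0229]
tool_rot: [[-0.0, 1.0, -0.0], [1.0, 0.0, 0.0], [0.0, -0.0, -1.0]]
contact_force: [-0.5, -0.0, 0.1]
gripper_width: -0.0
gripper_force: 0.0
```

```bash
python3 - <<'E'
from h import *
c=env.camera("scene");im=cv2.resize(c["frame"][215:285,215:285],(560,560),interpolation=cv2.INTER_CUBIC)
cv2.imwrite("pics/s5.png",im)
s=env.state();print(s["contact_force"],s["tool_pos"],proj(c,(.6436,.0511,0)))
E
```

```text
[-0.84370775  0.38310154 -0.48505785] [ 0.64345256  0.04010025 -0.02284938] (np.float64(253.78518458273913), np.float64(264.6396298081739))
```

View pics/s5.png

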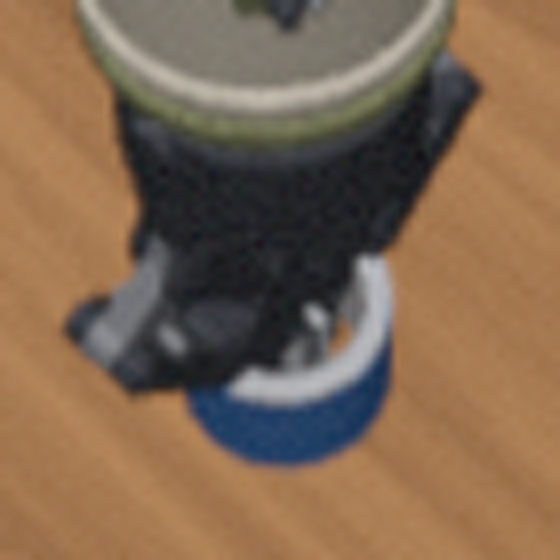

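Request:
servo_tool:
  increments:
    - {"travel": [0, 0, -0.1], "delta_rot": [0, 0, 0]}
    - {"travel": [0, 0, -0.1], "delta_rot": [0, 0, 0]}

```text
clock: 12.23
tool_pos: [0.6434, 0.0401, -0.0239]
tool_rot: [[0.0, 1.0, -0.0], [1.0, -0.0, -0.0], [-0.0, -0.0, -1.0]]
contact_force: [-0.0, 0.3, 0.2]
gripper_width: 0.0002
gripper_force: 0.0
```

Request:
servo_tool:
  increments:
    - {"travel": [0, 0, -0.1], "delta_rot": [0, 0, 0]}
    - {"travel": [0, 0, -0.1], "delta_rot": [0, 0, 0]}

```text
clock: 12.4
tool_pos: [0.6434, 0.0401, -0.025]
tool_rot: [[-0.0, 1.0, -0.0], [1.0, 0.0, 0.0], [0.0, -0.0, -1.0]]
contact_force: [0.3, 0.1, -1.1]
gripper_width: 0.0
gripper_force: 0.0
```

Request:
servo_tool:
  increments:
    - {"travel": [0, 0, -0.1], "delta_rot": [0, 0, 0]}
    - {"travel": [0, 0, -0.1], "delta_rot": [0, 0, 0]}

```text
clock: 12.57
tool_pos: [0.6435, 0.0401, -0.0259]
tool_rot: [[0.0, 1.0, -0.0], [1.0, -0.0, -0.0], [-0.0, -0.0, -1.0]]
contact_force: [-0.2, 0.2, -0.5]
gripper_width: 0.0001
gripper_force: 0.0
```

Request:
servo_tool:
  increments:
    - {"travel": [0, 0, -0.1], "delta_rot": [0, 0, 0]}
    - {"travel": [0, 0, -0.1], "delta_rot": [0, 0, 0]}

```text
clock: 12.73
tool_pos: [0.6434, 0.0401, -0.0269]
tool_rot: [[0.0, 1.0, -0.0], [1.0, -0.0, 0.0], [0.0, -0.0, -1.0]]
contact_force: [-0.1, 0.0, -0.7]
gripper_width: -0.0
gripper_force: 0.0
```

Request:
servo_tool:
  increments:
    - {"travel": [0, 0, -0.1], "delta_rot": [0, 0, 0]}
    - {"travel": [0, 0, -0.1], "delta_rot": [0, 0, 0]}

```text
clock: 12.9
tool_pos: [0.6434, 0.0401, -0.0279]
tool_rot: [[0.0, 1.0, -0.0], [1.0, -0.0, 0.0], [0.0, -0.0, -1.0]]
contact_force: [-0.3, -0.0, 0.4]
gripper_width: 0.0001
gripper_force: 0.0
```

Request:
servo_tool:
  increments:
    - {"travel": [0, 0, -0.1], "delta_rot": [0, 0, 0]}
    - {"travel": [0, 0, -0.1], "delta_rot": [0, 0, 0]}

```text
clock: 13.07
tool_pos: [0.6437, 0.0401, -0.0286]
tool_rot: [[0.0, 1.0, 0.0], [1.0, -0.0, 0.0], [0.0, 0.0, -1.0]]
contact_force: [0.2, 0.6, 0.8]
gripper_width: 0.0
gripper_force: 0.6
```

Request:
servo_tool:
  increments:
    - {"travel": [0, 0, -0.05], "delta_rot": [0, 0, 0]}
    - {"travel": [0, 0, -0.05], "delta_rot": [0, 0, 0]}

```text
clock: 13.23
tool_pos: [0.6438, 0.0401, -0.0288]
tool_rot: [[-0.0, 1.0, 0.0], [1.0, 0.0, 0.0], [0.0, 0.0, -1.0]]
contact_force: [-1.2, -0.7, 3.3]
gripper_width: 0.0
gripper_force: 1.7
```

Bench contact shows at TCP z ≈ -0.0285, so the true shut tip is TCP z + 28.5 mm. I'll lift out, open, and grip at the right height.

Request:
servo_tool:
  increments:
    - {"travel": [0, 0, 1], "delta_rot": [0, 0, 0]}
    - {"travel": [0, 0, 4], "delta_rot": [0, 0, 0]}
    - {"travel": [0, 0, 7], "delta_rot": [0, 0, 0]}
    - {"travel": [0, 0, 8], "delta_rot": [0, 0, 0]}
    - {"travel": [0, 0, 8], "delta_rot": [0, 0, 0]}

```text
clock: 13.65
tool_pos: [0.647, 0.0401, 0.056]
tool_rot: [[-0.0, 1.0, 0.008], [1.0, 0.0, -0.0], [-0.0, 0.008, -1.0]]
contact_force: [-0.6, -0.4, -0.1]
gripper_width: -0.0003
gripper_force: 0.0
```

Request:
servo_tool:
  increments:
    - {"travel": [0, 0, 0], "delta_rot": [0, 0, 0]}
    - {"travel": [0, 0, 0], "delta_rot": [0, 0, 0]}
    - {"travel": [0, 0, 0], "delta_rot": [0, 0, 0]}
    - {"travel": [0, 0, 0], "delta_rot": [0, 0, 0]}
    - {"travel": [0, 0, 0], "delta_rot": [0, 0, 0]}
    - {"travel": [0, 0, 0], "delta_rot": [0, 0, 0]}
    - {"travel": [0, 0, -2], "delta_rot": [0, 0, 0]}
    - {"travel": [0, 0, -4], "delta_rot": [0, 0, 0]}
    - {"travel": [0, 0, -6], "delta_rot": [0, 0, 0]}
    - {"travel": [0, 0, -7], "delta_rot": [0, 0, 0]}
    - {"travel": [0, 0, -7], "delta_rot": [0, 0, 0]}
    - {"travel": [0, 0, -7], "delta_rot": [0, 0, 0]}
  fingers: 1

```text
clock: 14.65
tool_pos: [0.643, 0.0401, -0.0196]
tool_rot: [[0.0, 1.0, -0.002], [1.0, -0.0, 0.0], [0.0, -0.002, -1.0]]
contact_force: [0.7, 0.4, 0.1]
gripper_width: 0.0852
gripper_force: 0.0
```

Request:
servo_tool:
  increments:
    - {"travel": [0, 0, 0], "delta_rot": [0, 0, 0]}
    - {"travel": [0, 0, 0], "delta_rot": [0, 0, 0]}
    - {"travel": [0, 0, 0], "delta_rot": [0, 0, 0]}
    - {"travel": [0, 0, 0], "delta_rot": [0, 0, 0]}
    - {"travel": [0, 0, 0], "delta_rot": [0, 0, 0]}
    - {"travel": [0, 0, 0], "delta_rot": [0, 0, 0]}
  fingers: 0
  grip_force: 20

```text
clock: 15.15
tool_pos: [0.6447, 0.0401, -0.0172]
tool_rot: [[-0.0, 1.0, 0.002], [1.0, 0.0, -0.0], [-0.0, 0.002, -1.0]]
contact_force: [-2.3, 0.2, 6.4]
gripper_width: 0.0573
gripper_force: 21.1
```

Gripped at 57 mm. Next: firm the grip, lift 6 cm, carry over the plate and check the sleeve in the hand.

Request:
servo_tool:
  increments:
    - {"travel": [0, 0, 0], "delta_rot": [0, 0, 0]}
    - {"travel": [0, 0, 1.5], "delta_rot": [0, 0, 0]}
    - {"travel": [0, 0, 3.5], "delta_rot": [0, 0, 0]}
    - {"travel": [0, 0, 6], "delta_rot": [0, 0, 0]}
    - {"travel": [-2, -1.3, 6], "delta_rot": [0, 0, 0]}
    - {"travel": [-5, -3.3, 6], "delta_rot": [0, 0, 0]}
    - {"travel": [-8, -5.3, 6], "delta_rot": [0, 0, 0]}
    - {"travel": [-11, -7.2, 6], "delta_rot": [0, 0, 0]}
    - {"travel": [-14, -9.2, 6], "delta_rot": [0, 0, 0]}
    - {"travel": [-17, -11.2, 6], "delta_rot": [0, 0, 0]}
    - {"travel": [-20, -13.2, 6], "delta_rot": [0, 0, 0]}
    - {"travel": [-22.2, -14.6, 6], "delta_rot": [0, 0, 0]}
    - {"travel": [-22.2, -14.6, 6], "delta_rot": [0, 0, 0]}
    - {"travel": [-22.2, -14.6, 6], "delta_rot": [0, 0, 0]}
    - {"travel": [-22.2, -14.6, 6], "delta_rot": [0, 0, 0]}
  grip_force: 50

```text
clock: 16.4
tool_pos: [0.4225, -0.1061, 0.0418]
tool_rot: [[0.001, 1.0, 0.002], [1.0, -0.001, -0.0], [-0.0, 0.002, -1.0]]
contact_force: [1.1, -0.2, -3.8]
gripper_width: 0.0565
gripper_force: 55.0
```

```bash
python3 - <<'E'
from h import *
s=env.state();print(s["contact_force"],s["tool_pos"],s["gripper_width"])
for n in("scene","top"):
    c=env.camera(n);im=c["frame"];u,v=np.array(proj(c,(.421,-.106,.06))).astype(int)
    for q in("sleeve_center","plate_seat"):
        for r in env.regions_of(c,q)[:2]:
            print(n,q,round(r["confidence"],2),filled(r["pixels"]))
    a=cv2.resize(im[v-45:v+45,u-45:u+45],(400,400),interpolation=cv2.INTER_CUBIC)
    b=a if n=="scene" else np.hstack([b,a])
cv2.imwrite("pics/s6.png",b)
E
```

```text
[ 1.07892996 -0.23784982 -3.75114194] [ 0.42249822 -0.10607454  0.04184014] 0.05649278721547439
scene sleeve_center 0.79 [277.28 148.94 400.  ]
scene plate_seat 0.79 [ 273.67852063  169.99359886 1406.        ]
scene plate_seat 0.68 [255.89655172 119.63793103 116.        ]
```

View pics/s6.png

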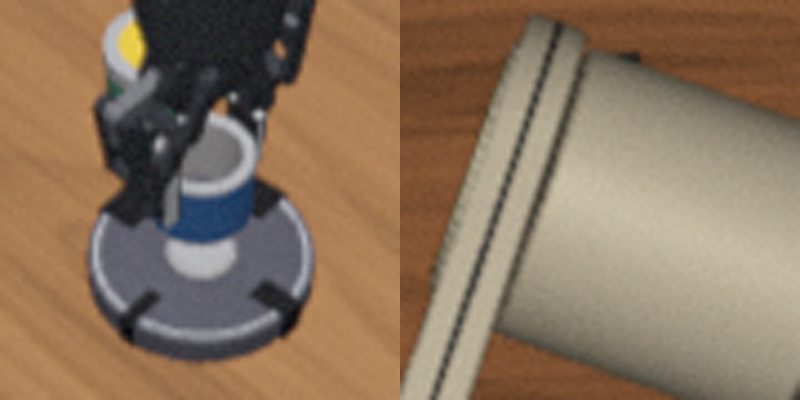

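The sleeve is held level above the button (panel 205,180 over 202,255). I'll fit the sleeve edges and the button to get the offset.

```bash
cat >> h.py <<'E'
def ring(c,x,y,r,z,n=360):
    t=np.linspace(0,2*np.pi,n);return np.array([proj(c,(x+r*np.cos(a),y+r*np.sin(a),z)) for a in t])
E
python3 - <<'E'
from h import *
c=env.camera("scene");im=c["frame"].astype(int);b,g,r=im[...,0],im[...,1],im[...,2]
roi=np.zeros(b.shape,bool);roi[115:200,230:320]=1
blue=roi&(b-r>35);yy,xx=np.nonzero(blue);print("blue",xx.min(),xx.max(),yy.min(),yy.max())
for u in range(268,288,2):
    v=yy[xx==u];print(u,v.min() if len(v) else None,v.max() if len(v) else None,end="; ")
for v in range(152,166,2):
    w=xx[yy==v];print("row",v,w.max(),end=" ")
print()
P=[.0595]
for z in P:
    q=ring(c,.4225,-.1061,.029,z);lo=q[q[:,1]>q[:,1].mean()]
    print("model bottom: ",[(u,round(float(np.interp(u,*lo[np.argsort(lo[:,0])].T)),1)) for u in range(268,288,2)],q[:,0].min(),q[:,0].max())
# button: bright area
br=roi&(im.min(2)>140)&(np.abs(b-r)<40);br[:168]=0;yy,xx=np.nonzero(br)
k=(xx>262)&(xx<287)&(yy<185);xx,yy=xx[k],yy[k]
for v in range(168,184): 
    w=xx[yy==v]; print(v,w.min() if len(w) else 0,w.max() if len(w) else 0,end="; ")
print()
for z,rr in((.02,.02),(.026,.017)):
    q=ring(c,.421,-.106,rr,z);print("button model",q.min(0),q.max(0))
E
```

```text
blue 265 285 149 162
268 159 161; 270 153 161; 272 153 162; 274 153 162; 276 153 162; 278 152 161; 280 152 160; 282 151 160; 284 150 158; 286 None None; row 152 285 row 154 285 row 156 285 row 158 284 row 160 282 row 162 277 Traceback (most recent call last):
  File "<stdin>", line 8, in <module>
    return umr_maximum(a, axis, None, out, keepdims, initial, where)
ValueError: zero-size array to reduction operation maximum which has no identity
```

```bash
python3 - <<'E'
from h import *
c=env.camera("scene");im=c["frame"].astype(int);b,g,r=im[...,0],im[...,1],im[...,2]
for z in(.0595,.0565):
    q=ring(c,.4225,-.1061,.029,z);lo=q[q[:,1]>q[:,1].mean()];lo=lo[np.argsort(lo[:,0])]
    print("model bottom: ",[(u,round(float(np.interp(u,*lo.T)),1)) for u in range(268,288,2)],q[:,0].min(),q[:,0].max())
br=(im.min(2)>140)&(np.abs(b-r)<40)
for v in range(164,186):
    w=np.nonzero(br[v,258:292])[0]+258; print(v,(w.min(),w.max()) if len(w) else 0,end="; ")
print()
for z,rr in((.02,.02),(.026,.017)):
    q=ring(c,.421,-.106,rr,z);print("button model",q.min(0),q.max(0))
E
```

```text
model bottom:  [(268, 161.7), (270, 162.4), (272, 162.8), (274, 162.9), (276, 162.8), (278, 162.4), (280, 161.7), (282, 160.6), (284, 158.7), (286, 154.1)] 261.94537309988425 285.71075501878073
model bottom:  [(268, 162.5), (270, 163.2), (272, 163.6), (274, 163.7), (276, 163.6), (278, 163.2), (280, 162.5), (282, 161.3), (284, 159.4), (286, 154.9)] 261.94450322129546 285.651474616557
164 (np.int64(266), np.int64(281)); 165 (np.int64(267), np.int64(281)); 166 (np.int64(267), np.int64(281)); 167 (np.int64(268), np.int64(280)); 168 (np.int64(269), np.int64(279)); 169 (np.int64(270), np.int64(278)); 170 (np.int64(274), np.int64(275)); 171 0; 172 0; 173 0; 174 0; 175 0; 176 0; 177 0; 178 (np.int64(290), np.int64(290)); 179 (np.int64(288), np.int64(289)); 180 (np.int64(261), np.int64(288)); 181 (np.int64(262), np.int64(286)); 182 (np.int64(265), np.int64(284)); 183 (np.int64(268), np.int64(280)); 184 0; 185 0; 
button model [265.95173324 157.78747464] [281.81726212 170.01374769]
button model [267.16746932 157.14395294] [280.71749872 167.55588441]
```

The sleeve sits on the TCP axis (0.4225,-0.1061) and the button is at (0.421,-0.106). I'll shift 1.5 mm and lower by 37 mm first.

Request:
servo_tool:
  increments:
    - {"travel": [-0.15, 0, 0], "delta_rot": [0, 0, 0]}
    - {"travel": [-0.15, 0, -1.0], "delta_rot": [0, 0, 0]}
    - {"travel": [-0.15, 0, -2.0], "delta_rot": [0, 0, 0]}
    - {"travel": [-0.15, 0, -2.7], "delta_rot": [0, 0, 0]}
    - {"travel": [-0.15, 0, -3.2], "delta_rot": [0, 0, 0]}
    - {"travel": [-0.15, 0, -3.5], "delta_rot": [0, 0, 0]}
    - {"travel": [-0.15, 0, -3.7], "delta_rot": [0, 0, 0]}
    - {"travel": [-0.15, 0, -3.7], "delta_rot": [0, 0, 0]}
    - {"travel": [-0.15, 0, -3.7], "delta_rot": [0, 0, 0]}

```text
clock: 17.55
tool_pos: [0.4203, -0.106, 0.0039]
tool_rot: [[-0.0, 1.0, 0.0], [1.0, 0.0, -0.0], [-0.0, 0.0, -1.0]]
contact_force: [-0.2, -1.0, -3.9]
gripper_width: 0.0564
gripper_force: 55.0
```

Request:
servo_tool:
  increments:
    - {"travel": [0, 0, -0.1], "delta_rot": [0, 0, 0]}
    - {"travel": [0, 0, -0.15], "delta_rot": [0, 0, 0]}
    - {"travel": [0, 0, -0.15], "delta_rot": [0, 0, 0]}

```text
clock: 17.8
tool_pos: [0.4206, -0.1061, 0.0031]
tool_rot: [[-0.0, 1.0, 0.001], [1.0, 0.0, -0.0], [-0.0, 0.001, -1.0]]
contact_force: [-2.6, 0.8, 3.7]
gripper_width: 0.056
gripper_force: 55.6
```

Request:
servo_tool:
  increments:
    - {"travel": [0, 0, -0.1], "delta_rot": [0, 0, 0]}
    - {"travel": [0, 0, -0.1], "delta_rot": [0, 0, 0]}
    - {"travel": [0, 0, -0.1], "delta_rot": [0, 0, 0]}

```text
clock: 18.05
tool_pos: [0.4207, -0.1062, 0.003]
tool_rot: [[-0.0, 1.0, 0.001], [1.0, 0.0, -0.0], [-0.0, 0.001, -1.0]]
contact_force: [-9.3, 2.3, 16.2]
gripper_width: 0.0565
gripper_force: 56.9
```

Seated: TCP is 20.2 mm above its height when gripped on the bench. I'll ease off, release, lift and look.

Request:
servo_tool:
  increments:
    - {"travel": [0, 0, 0.15], "delta_rot": [0, 0, 0]}
    - {"travel": [0, 0, 0.15], "delta_rot": [0, 0, 0]}

```text
clock: 18.22
tool_pos: [0.4205, -0.106, 0.0032]
tool_rot: [[-0.0, 1.0, 0.001], [1.0, 0.0, -0.0], [-0.0, 0.001, -1.0]]
contact_force: [0.7, 0.3, -3.5]
gripper_width: 0.0569
gripper_force: 55.0
```

Request:
servo_tool:
  increments:
    - {"travel": [0, 0, 0], "delta_rot": [0, 0, 0]}
    - {"travel": [0, 0, 0], "delta_rot": [0, 0, 0]}
    - {"travel": [0, 0, 0], "delta_rot": [0, 0, 0]}
    - {"travel": [0, 0, 0], "delta_rot": [0, 0, 0]}
    - {"travel": [0, 0, 2], "delta_rot": [0, 0, 0]}
    - {"travel": [0, 0, 5], "delta_rot": [0, 0, 0]}
    - {"travel": [0, 0, 8], "delta_rot": [0, 0, 0]}
    - {"travel": [1, 3, 8], "delta_rot": [0, 0, 0]}
    - {"travel": [2.5, 6, 8], "delta_rot": [0, 0, 0]}
    - {"travel": [5, 11, 8], "delta_rot": [0, 0, 0]}
    - {"travel": [6.5, 15, 8], "delta_rot": [0, 0, 0]}
    - {"travel": [8, 19, 8], "delta_rot": [0, 0, 0]}
    - {"travel": [10, 23, 8], "delta_rot": [0, 0, 0]}
    - {"travel": [11.5, 27, 8], "delta_rot": [0, 0, 0]}
    - {"travel": [13, 31, 8], "delta_rot": [0, 0, 0]}
    - {"travel": [15, 35, 8], "delta_rot": [0, 0, 0]}
    - {"travel": [16.9, 39.6, 8], "delta_rot": [0, 0, 0]}
    - {"travel": [16.9, 39.6, 8], "delta_rot": [0, 0, 0]}
    - {"travel": [16.9, 39.6, 8], "delta_rot": [0, 0, 0]}
    - {"travel": [16.9, 39.6, 8], "delta_rot": [0, 0, 0]}
  fingers: 1

```text
clock: 19.88
tool_pos: [0.5888, 0.2918, 0.0817]
tool_rot: [[-0.003, 1.0, -0.001], [1.0, 0.003, -0.0], [-0.0, -0.001, -1.0]]
contact_force: [0.3, 0.0, -0.2]
gripper_width: 0.0852
gripper_force: 0.0
```

```bash
python3 - <<'E'
from h import *
s=env.state();print(s["tool_pos"],s["contact_force"])
for n in("scene","top"):
    c=env.camera(n);im=c["frame"]
    for r in env.regions_of(c,"sleeve_center")[:1]:
        k=filled(r["pixels"]);print(n,r["confidence"],k,fit(c,PR["sleeve_center"],k[:2],.02,(.42,-.105)))
    big=cv2.resize(im,None,fx=4,fy=4,interpolation=cv2.INTER_CUBIC)
    for rr,z in((.065,.02),(.029,.02),(.029,.065),(.022,.065)):
        cv2.polylines(big,[np.round((ring(c,.421,-.106,rr,z)+.5)*4-.5).astype(int)],True,(0,255,0),1)
    u,v=(np.array(proj(c,(.421,-.106,.04)))*4).astype(int)
    a=big[v-150:v+150,u-150:u+150];b=a if n=="scene" else np.hstack([b,a])
cv2.imwrite("pics/s7.png",b)
E
```

```text
[0.58881192 0.29177755 0.08170872] [ 0.25164612  0.04380464 -0.20789203]
scene 0.94 [273.93462898 157.49116608 566.        ] [ 0.42041535 -0.10721237]
top 0.53 [282.7645951 261.4180791 531.       ] [ 0.42073173 -0.10451523]
```

View pics/s7.png

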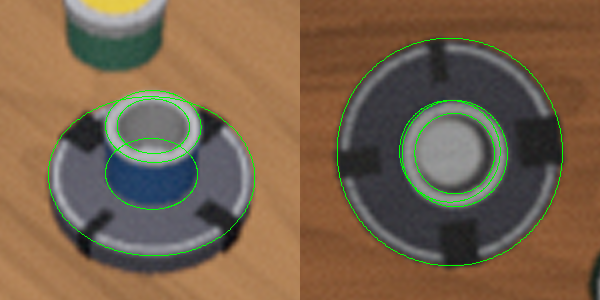

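The sleeve is seated concentric on the plate in both views. Now the hub, gripped on its barrel just above the flange.

Request:
servo_tool:
  increments:
    - {"travel": [0.08, -0.04, -3], "delta_rot": [0, 0, 0]}
    - {"travel": [0.08, -0.04, -6], "delta_rot": [0, 0, 0]}
    - {"travel": [0.08, -0.04, -7.5], "delta_rot": [0, 0, 0]}
    - {"travel": [0.08, -0.04, -8.4], "delta_rot": [0, 0, 0]}
    - {"travel": [0.08, -0.04, -8.8], "delta_rot": [0, 0, 0]}
    - {"travel": [0.08, -0.04, -8.8], "delta_rot": [0, 0, 0]}
    - {"travel": [0.08, -0.04, -8.8], "delta_rot": [0, 0, 0]}

```text
clock: 20.67
tool_pos: [0.5909, 0.2899, -0.0037]
tool_rot: [[0.0, 1.0, 0.002], [1.0, -0.0, 0.001], [0.001, 0.002, -1.0]]
contact_force: [0.3, -0.0, 0.5]
gripper_width: 0.0854
gripper_force: 0.0
```

Request:
servo_tool:
  increments:
    - {"travel": [0, 0, 0], "delta_rot": [0, 0, 0]}
    - {"travel": [0, 0, 0], "delta_rot": [0, 0, 0]}
    - {"travel": [0, 0, 0], "delta_rot": [0, 0, 0]}
    - {"travel": [0, 0, 0], "delta_rot": [0, 0, 0]}
    - {"travel": [0, 0, 0], "delta_rot": [0, 0, 0]}
    - {"travel": [0, 0, 0], "delta_rot": [0, 0, 0]}
  fingers: 0
  grip_force: 20

```text
clock: 21.17
tool_pos: [0.5907, 0.2902, -0.0036]
tool_rot: [[-0.0, 1.0, 0.002], [1.0, 0.0, 0.001], [0.001, 0.002, -1.0]]
contact_force: [-2.8, -1.2, 6.4]
gripper_width: 0.057
gripper_force: 20.7
```

Request:
servo_tool:
  increments:
    - {"travel": [0, 0, 0], "delta_rot": [0, 0, 0]}
    - {"travel": [0, 0, 1.5], "delta_rot": [0, 0, 0]}
    - {"travel": [0, 0, 4], "delta_rot": [0, 0, 0]}
    - {"travel": [0, 0, 7], "delta_rot": [0, 0, 0]}
    - {"travel": [0, 0, 9], "delta_rot": [0, 0, 0]}
    - {"travel": [-1, -2.4, 9], "delta_rot": [0, 0, 0]}
    - {"travel": [-2.4, -5.6, 9], "delta_rot": [0, 0, 0]}
    - {"travel": [-4, -9.2, 9], "delta_rot": [0, 0, 0]}
    - {"travel": [-5.5, -12.8, 9], "delta_rot": [0, 0, 0]}
    - {"travel": [-7, -16.4, 9], "delta_rot": [0, 0, 0]}
    - {"travel": [-8.6, -20, 9], "delta_rot": [0, 0, 0]}
    - {"travel": [-10.2, -23.8, 9], "delta_rot": [0, 0, 0]}
    - {"travel": [-11.7, -27.4, 9], "delta_rot": [0, 0, 0]}
    - {"travel": [-13.2, -31, 9], "delta_rot": [0, 0, 0]}
    - {"travel": [-14.8, -34.6, 9], "delta_rot": [0, 0, 0]}
    - {"travel": [-16, -37.6, 9], "delta_rot": [0, 0, 0]}
    - {"travel": [-16.95, -39.6, 9], "delta_rot": [0, 0, 0]}
    - {"travel": [-16.95, -39.6, 9], "delta_rot": [0, 0, 0]}
    - {"travel": [-16.95, -39.6, 9], "delta_rot": [0, 0, 0]}
    - {"travel": [-16.95, -39.6, 9], "delta_rot": [0, 0, 0]}
  grip_force: 50

```text
clock: 22.83
tool_pos: [0.4205, -0.1061, 0.0852]
tool_rot: [[0.001, 1.0, 0.001], [1.0, -0.001, 0.0], [0.0, 0.001, -1.0]]
contact_force: [0.6, -1.0, -3.7]
gripper_width: 0.0558
gripper_force: 54.8
```

```bash
python3 - <<'E'
from h import *
c=env.camera("scene");s=env.state();print(s["tool_pos"],s["contact_force"],s["gripper_width"])
x,y,z=s["tool_pos"];zb=z+.0036
big=cv2.resize(c["frame"],None,fx=5,fy=5,interpolation=cv2.INTER_CUBIC)
for r,h in((.042,.014),(.042,.022),(.029,.05),(.015,0)):
    cv2.polylines(big,[np.round((ring(c,x,y,r,zb+h)+.5)*5-.5).astype(int)],True,(0,255,0),1)
cv2.polylines(big,[np.round((ring(c,.4206,-.106,.029,.065)+.5)*5-.5).astype(int)],True,(0,255,255),1)
u,v=(np.array(proj(c,(.421,-.106,.08)))*5).astype(int)
cv2.imwrite("pics/s8.png",big[v-200:v+200,u-220:u+220])
E
```

```text
[ 0.42066581 -0.10577143  0.08514664] [-0.48065969  0.3506006  -3.23732635] 0.05579823167799221
```

View pics/s8.png

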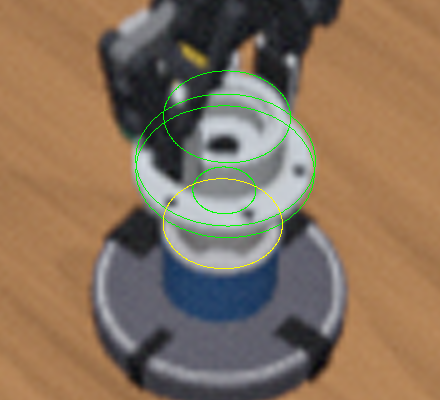

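The hub is held level over the sleeve, with its outline (132–314 wide) matching the model (135–315). I'll lower it.

Request:
servo_tool:
  increments:
    - {"travel": [0, 0, -0.8], "delta_rot": [0, 0, 0]}
    - {"travel": [0, 0, -1.5], "delta_rot": [0, 0, 0]}
    - {"travel": [0, 0, -2.0], "delta_rot": [0, 0, 0]}
    - {"travel": [0, 0, -2.4], "delta_rot": [0, 0, 0]}
    - {"travel": [0, 0, -2.8], "delta_rot": [0, 0, 0]}
    - {"travel": [0, 0, -2.8], "delta_rot": [0, 0, 0]}

```text
clock: 23.38
tool_pos: [0.4196, -0.1058, 0.0555]
tool_rot: [[-0.0, 1.0, -0.002], [1.0, 0.0, 0.001], [0.001, -0.002, -1.0]]
contact_force: [0.6, 0.6, -2.7]
gripper_width: 0.0556
gripper_force: 54.8
```

Request:
servo_tool:
  increments:
    - {"travel": [0, 0, -0.3], "delta_rot": [0, 0, 0]}
    - {"travel": [0, 0, -0.5], "delta_rot": [0, 0, 0]}
    - {"travel": [0, 0, -0.6], "delta_rot": [0, 0, 0]}
    - {"travel": [0, 0, -0.6], "delta_rot": [0, 0, 0]}

```text
clock: 23.72
tool_pos: [0.4203, -0.1063, 0.0506]
tool_rot: [[0.0, 1.0, -0.0], [1.0, -0.0, 0.0], [0.0, -0.0, -1.0]]
contact_force: [-0.2, 1.0, -2.9]
gripper_width: 0.056
gripper_force: 54.8
```

Request:
servo_tool:
  increments:
    - {"travel": [0, 0, -0.1], "delta_rot": [0, 0, 0]}
    - {"travel": [0, 0, -0.2], "delta_rot": [0, 0, 0]}
    - {"travel": [0, 0, -0.25], "delta_rot": [0, 0, 0]}
    - {"travel": [0, 0, -0.25], "delta_rot": [0, 0, 0]}

```text
clock: 24.05
tool_pos: [0.4203, -0.1063, 0.0482]
tool_rot: [[0.0, 1.0, -0.0], [1.0, -0.0, 0.0], [0.0, -0.0, -1.0]]
contact_force: [-0.6, 0.1, -2.7]
gripper_width: 0.056
gripper_force: 54.8
```

Request:
servo_tool:
  increments:
    - {"travel": [0, 0, -0.1], "delta_rot": [0, 0, 0]}
    - {"travel": [0, 0, -0.1], "delta_rot": [0, 0, 0]}

```text
clock: 24.22
tool_pos: [0.4206, -0.1064, 0.0477]
tool_rot: [[-0.0, 1.0, 0.0], [1.0, 0.0, -0.0], [-0.0, 0.0, -1.0]]
contact_force: [-2.2, 0.7, 0.3]
gripper_width: 0.0561
gripper_force: 55.1
```

Request:
servo_tool:
  increments:
    - {"travel": [0, 0, -0.05], "delta_rot": [0, 0, 0]}
    - {"travel": [0, 0, -0.05], "delta_rot": [0, 0, 0]}
    - {"travel": [0, 0, -0.05], "delta_rot": [0, 0, 0]}

```text
clock: 24.47
tool_pos: [0.4207, -0.1065, 0.0477]
tool_rot: [[-0.0, 1.0, 0.001], [1.0, 0.0, -0.0], [-0.0, 0.001, -1.0]]
contact_force: [-3.4, 1.5, 6.9]
gripper_width: 0.0559
gripper_force: 55.9
```

Request:
servo_tool:
  increments:
    - {"travel": [0, 0, 0], "delta_rot": [0, 0, 0]}
    - {"travel": [0, 0, 0], "delta_rot": [0, 0, 0]}
    - {"travel": [0, 0, 0], "delta_rot": [0, 0, 0]}
    - {"travel": [0, 0, 0], "delta_rot": [0, 0, 0]}
    - {"travel": [0, 0, 1.5], "delta_rot": [0, 0, 0]}
    - {"travel": [0, 0, 4], "delta_rot": [0, 0, 0]}
    - {"travel": [0, 0, 5], "delta_rot": [0, 0, 0]}
    - {"travel": [3, -1, 5], "delta_rot": [0, 0, 0]}
    - {"travel": [6.5, -2.5, 5], "delta_rot": [0, 0, 0]}
    - {"travel": [10, -4, 5], "delta_rot": [0, 0, 0]}
    - {"travel": [13.5, -5.5, 5], "delta_rot": [0, 0, 0]}
    - {"travel": [16, -6.5, 5], "delta_rot": [0, 0, 0]}
    - {"travel": [17.85, -7.1, 4], "delta_rot": [0, 0, 0]}
    - {"travel": [17.85, -7.1, 4], "delta_rot": [0, 0, 0]}
    - {"travel": [17.85, -7.1, 4], "delta_rot": [0, 0, 0]}
  fingers: 1

```text
clock: 25.72
tool_pos: [0.5986, -0.1773, 0.085]
tool_rot: [[0.0, 1.0, -0.002], [1.0, -0.0, 0.001], [0.001, -0.002, -1.0]]
contact_force: [-0.2, 0.3, -0.7]
gripper_width: 0.0854
gripper_force: 0.0
```

```bash
python3 - <<'E'
from h import *
for n in("scene","top"):
    c=env.camera(n);im=c["frame"]
    for q,z0,g in(("hub_center",.051,(.4205,-.106)),("bearing_center",0,(.599,-.177))):
      for r in env.regions_of(c,q)[:1]:
        k=filled(r["pixels"]);p=fit(c,PR[q],k[:2],z0,g);print(n,q,round(r["confidence"],2),k,p,sil(c,PR[q],*p,z0)[2])
    big=cv2.resize(im,None,fx=4,fy=4,interpolation=cv2.INTER_CUBIC)
    for rr,z in((.042,.065),(.042,.073),(.029,.101)):
        cv2.polylines(big,[np.round((ring(c,.4206,-.106,rr,z)+.5)*4-.5).astype(int)],True,(0,255,0),1)
    u,v=(np.array(proj(c,(.421,-.106,.06)))*4).astype(int)
    a=big[v-150:v+150,u-150:u+150];b=a if n=="scene" else np.hstack([b,a])
cv2.imwrite("pics/s9.png",b)
s=env.state();print(s["tool_pos"],s["contact_force"])
E
```

```text
scene hub_center 0.7 [274.03318584 149.76106195 904.        ] [ 0.42178813 -0.10663272] 874.21875
scene bearing_center 0.65 [201.77828054 189.91855204 221.        ] [ 0.59840386 -0.17843496] 243.46875
[ 0.59867038 -0.17713453  0.08761362] [0.69791168 0.06226298 0.41473642]
```

View pics/s9.png

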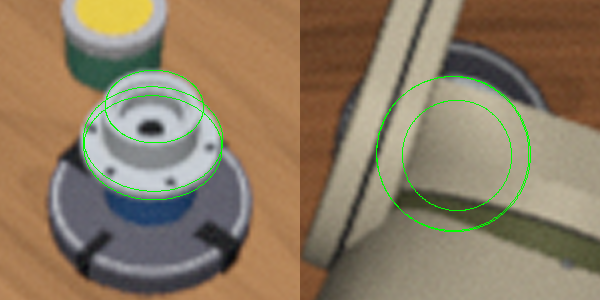

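The hub is seated concentric on the sleeve: its outline coincides with the model at seated height. Now the bearing, upper half only.

Request:
servo_tool:
  increments:
    - {"travel": [0, 0, -4], "delta_rot": [0, 0, 0]}
    - {"travel": [0, 0, -7], "delta_rot": [0, 0, 0]}
    - {"travel": [0, 0, -9.5], "delta_rot": [0, 0, 0]}
    - {"travel": [0, 0, -10.6], "delta_rot": [0, 0, 0]}
    - {"travel": [0, 0, -11.1], "delta_rot": [0, 0, 0]}
    - {"travel": [0, 0, -11.1], "delta_rot": [0, 0, 0]}
    - {"travel": [0, 0, -11.1], "delta_rot": [0, 0, 0]}
    - {"travel": [0, 0, -11.1], "delta_rot": [0, 0, 0]}

```text
clock: 26.68
tool_pos: [0.6007, -0.178, -0.0217]
tool_rot: [[-0.0, 1.0, 0.004], [1.0, 0.0, -0.001], [-0.001, 0.004, -1.0]]
contact_force: [0.6, 0.5, 0.1]
gripper_width: 0.0855
gripper_force: 0.0
```

Request:
servo_tool:
  increments:
    - {"travel": [-0.05, 0.05, -0.05], "delta_rot": [0, 0, 0]}
    - {"travel": [-0.05, 0.05, -0.05], "delta_rot": [0, 0, 0]}
    - {"travel": [-0.05, 0.05, -0.05], "delta_rot": [0, 0, 0]}

```text
clock: 26.93
tool_pos: [0.5989, -0.177, -0.0238]
tool_rot: [[-0.0, 1.0, 0.001], [1.0, 0.0, -0.001], [-0.001, 0.001, -1.0]]
contact_force: [-0.9, -0.0, 0.4]
gripper_width: 0.0855
gripper_force: 0.0
```

Request:
servo_tool:
  increments:
    - {"travel": [0, 0, 0], "delta_rot": [0, 0, 0]}
    - {"travel": [0, 0, 0], "delta_rot": [0, 0, 0]}
    - {"travel": [0, 0, 0], "delta_rot": [0, 0, 0]}
    - {"travel": [0, 0, 0], "delta_rot": [0, 0, 0]}
    - {"travel": [0, 0, 0], "delta_rot": [0, 0, 0]}
    - {"travel": [0, 0, 0], "delta_rot": [0, 0, 0]}
  fingers: 0
  grip_force: 25

```text
clock: 27.43
tool_pos: [0.5984, -0.1768, -0.0245]
tool_rot: [[-0.0, 1.0, 0.0], [1.0, 0.0, -0.0], [-0.0, 0.0, -1.0]]
contact_force: [-0.8, -0.1, 3.4]
gripper_width: 0.038
gripper_force: 25.5
```

Request:
servo_tool:
  increments:
    - {"travel": [0, 0, 0], "delta_rot": [0, 0, 0]}
    - {"travel": [0, 0, 0], "delta_rot": [0, 0, 0]}
    - {"travel": [0, 0, 0.15], "delta_rot": [0, 0, 0]}
    - {"travel": [0, 0, 0.15], "delta_rot": [0, 0, 0]}
    - {"travel": [0, 0, 0.15], "delta_rot": [0, 0, 0]}
  fingers: 0.65

```text
clock: 27.85
tool_pos: [0.5984, -0.1768, -0.0231]
tool_rot: [[0.0, 1.0, 0.0], [1.0, -0.0, -0.0], [-0.0, 0.0, -1.0]]
contact_force: [0.5, -0.5, 0.6]
gripper_width: 0.0555
gripper_force: 0.0
```

Request:
servo_tool:
  increments:
    - {"travel": [0, 0, 0], "delta_rot": [0, 0, 0]}
    - {"travel": [0, 0, 0], "delta_rot": [0, 0, 0]}
    - {"travel": [0, 0, 0], "delta_rot": [0, 0, 0]}
    - {"travel": [0, 0, 0], "delta_rot": [0, 0, 0]}
    - {"travel": [0, 0, 0], "delta_rot": [0, 0, 0]}
  fingers: 0
  grip_force: 30

```text
clock: 28.27
tool_pos: [0.5986, -0.1769, -0.0229]
tool_rot: [[-0.0, 1.0, 0.001], [1.0, 0.0, -0.0], [-0.0, 0.001, -1.0]]
contact_force: [0.4, -0.1, 2.8]
gripper_width: 0.0375
gripper_force: 30.5
```

Request:
servo_tool:
  increments:
    - {"travel": [0, 0, 0.5], "delta_rot": [0, 0, 0]}
    - {"travel": [0, 0, 2], "delta_rot": [0, 0, 0]}
    - {"travel": [0, 0, 5], "delta_rot": [0, 0, 0]}
    - {"travel": [0, 0, 8.5], "delta_rot": [0, 0, 0]}
    - {"travel": [0, 0, 12], "delta_rot": [0, 0, 0]}
    - {"travel": [-1, 0.4, 13], "delta_rot": [0, 0, 0]}
    - {"travel": [-4, 1.6, 13], "delta_rot": [0, 0, 0]}
    - {"travel": [-7, 2.8, 13], "delta_rot": [0, 0, 0]}
    - {"travel": [-10, 4, 13], "delta_rot": [0, 0, 0]}
    - {"travel": [-13, 5.2, 13], "delta_rot": [0, 0, 0]}
    - {"travel": [-15.5, 6.2, 13], "delta_rot": [0, 0, 0]}
    - {"travel": [-17.2, 6.9, 13], "delta_rot": [0, 0, 0]}
    - {"travel": [-17.8, 7.1, 13], "delta_rot": [0, 0, 0]}
    - {"travel": [-17.8, 7.1, 13], "delta_rot": [0, 0, 0]}
    - {"travel": [-17.8, 7.1, 13], "delta_rot": [0, 0, 0]}
    - {"travel": [-17.8, 7.1, 13], "delta_rot": [0, 0, 0]}
    - {"travel": [-17.8, 7.1, 13], "delta_rot": [0, 0, 0]}
  grip_force: 35

```text
clock: 29.68
tool_pos: [0.4212, -0.1062, 0.107]
tool_rot: [[0.0, 1.0, 0.0], [1.0, -0.0, -0.0], [-0.0, 0.0, -1.0]]
contact_force: [-0.7, -0.3, -0.8]
gripper_width: 0.0374
gripper_force: 35.5
```

```bash
python3 - <<'E'
from h import *
c=env.camera("scene");s=env.state();print(s["tool_pos"],s["contact_force"],s["gripper_width"])
x,y,z=s["tool_pos"];zb=z+.0229
for q,z0,g in(("hub_center",.051,(.4205,-.106)),("bearing_center",zb,(x,y))):
  for r in env.regions_of(c,q)[:1]:
    k=filled(r["pixels"]);yy,xx=np.nonzero(r["pixels"]);m=sil(c,PR[q],*g,z0);print(q,round(r["confidence"],2),k,(xx.min(),xx.max(),yy.min(),yy.max()),m)
im=c["frame"].astype(int);o=(im[...,2]-im[...,0]>90)&(im[...,2]>190);o[:120]&=1
q=ring(c,x,y,.02,zb+.0175);print("top ring",q.min(0),q.max(0));q=ring(c,x,y,.02,zb);print("bot ring",q.min(0),q.max(0))
u,v=np.array(proj(c,(x,y,zb+.0175))).astype(int)
sub=o[v-15:v+15,u-18:u+18];yy,xx=np.nonzero(sub);print("orange",xx.min()+u-18,xx.max()+u-18,yy.min()+v-15,yy.max()+v-15,len(xx))
E
```

```text
[ 0.42104236 -0.10614594  0.10684401] [ 0.48584547 -0.45425076 -0.95844853] 0.03737758500969133
hub_center 0.92 [273.93442623 150.7112232  793.        ] (np.int64(257), np.int64(291), np.int64(136), np.int64(164)) [274.59550783 149.61946072 874.4375    ]
bearing_center 0.59 [277.43243243 131.30630631 111.        ] (np.int64(273), np.int64(282), np.int64(124), np.int64(138)) [275.11444274 130.5873119  272.046875  ]Traceback (most recent call last):
  File "<stdin>", line 7, in <module>
numpy._core._exceptions._UFuncOutputCastingError: Cannot cast ufunc 'bitwise_and' output from dtype('int64') to dtype('bool') with casting rule 'same_kind'
```

Request:
servo_tool:
  increments:
    - {"travel": [0, 0, -1], "delta_rot": [0, 0, 0]}
    - {"travel": [0, 0, -1.8], "delta_rot": [0, 0, 0]}
    - {"travel": [0, 0, -2.4], "delta_rot": [0, 0, 0]}
    - {"travel": [0, 0, -2.7], "delta_rot": [0, 0, 0]}
    - {"travel": [0, 0, -2.7], "delta_rot": [0, 0, 0]}
    - {"travel": [0, 0, -2.7], "delta_rot": [0, 0, 0]}

```text
clock: 30.33
tool_pos: [0.4201, -0.1057, 0.0794]
tool_rot: [[-0.0, 1.0, -0.001], [1.0, 0.0, 0.0], [0.0, -0.001, -1.0]]
contact_force: [0.6, -0.7, -0.7]
gripper_width: 0.0372
gripper_force: 35.5
```

Request:
servo_tool:
  increments:
    - {"travel": [0, 0, -0.15], "delta_rot": [0, 0, 0]}
    - {"travel": [0, 0, -0.3], "delta_rot": [0, 0, 0]}
    - {"travel": [0, 0, -0.3], "delta_rot": [0, 0, 0]}

```text
clock: 30.58
tool_pos: [0.4204, -0.1058, 0.0768]
tool_rot: [[-0.0, 1.0, 0.0], [1.0, 0.0, -0.0], [-0.0, 0.0, -1.0]]
contact_force: [-0.4, 0.3, -1.4]
gripper_width: 0.0374
gripper_force: 35.5
```

Request:
servo_tool:
  increments:
    - {"travel": [0.03, -0.03, -0.15], "delta_rot": [0, 0, 0]}
    - {"travel": [0.03, -0.03, -0.25], "delta_rot": [0, 0, 0]}
    - {"travel": [0.03, -0.03, -0.25], "delta_rot": [0, 0, 0]}

```text
clock: 30.83
tool_pos: [0.4205, -0.1061, 0.0741]
tool_rot: [[0.0, 1.0, -0.0], [1.0, -0.0, 0.0], [0.0, -0.0, -1.0]]
contact_force: [0.9, -0.6, -1.2]
gripper_width: 0.0373
gripper_force: 35.5
```

Request:
servo_tool:
  increments:
    - {"travel": [0, 0, -0.08], "delta_rot": [0, 0, 0]}
    - {"travel": [0, 0, -0.15], "delta_rot": [0, 0, 0]}
    - {"travel": [0, 0, -0.15], "delta_rot": [0, 0, 0]}

```text
clock: 31.08
tool_pos: [0.4206, -0.1061, 0.0726]
tool_rot: [[-0.0, 1.0, -0.0], [1.0, 0.0, 0.0], [0.0, -0.0, -1.0]]
contact_force: [0.1, 0.6, -1.4]
gripper_width: 0.0374
gripper_force: 35.5
```

Request:
servo_tool:
  increments:
    - {"travel": [0, 0, -0.05], "delta_rot": [0, 0, 0]}
    - {"travel": [0, 0, -0.08], "delta_rot": [0, 0, 0]}
    - {"travel": [0, 0, -0.08], "delta_rot": [0, 0, 0]}

```text
clock: 31.33
tool_pos: [0.4207, -0.1061, 0.0721]
tool_rot: [[-0.0, 1.0, 0.0], [1.0, 0.0, -0.0], [-0.0, 0.0, -1.0]]
contact_force: [-0.6, 0.2, -0.4]
gripper_width: 0.0377
gripper_force: 35.6
```

Request:
servo_tool:
  increments:
    - {"travel": [0, 0, -0.05], "delta_rot": [0, 0, 0]}
    - {"travel": [0, 0, -0.05], "delta_rot": [0, 0, 0]}

```text
clock: 31.5
tool_pos: [0.4208, -0.1062, 0.0721]
tool_rot: [[-0.0, 1.0, 0.0], [1.0, 0.0, -0.0], [-0.0, 0.0, -1.0]]
contact_force: [-3.4, 0.6, 3.9]
gripper_width: 0.0374
gripper_force: 36.1
```

The bearing touched down at exactly the computed seating height (0.0721). I'll release, lift, and move above the red driver.

Request:
servo_tool:
  increments:
    - {"travel": [0, 0, 0], "delta_rot": [0, 0, 0]}
    - {"travel": [0, 0, 0], "delta_rot": [0, 0, 0]}
    - {"travel": [0, 0, 0], "delta_rot": [0, 0, 0]}
    - {"travel": [0, 0, 0], "delta_rot": [0, 0, 0]}
    - {"travel": [0, 0, 0], "delta_rot": [0, 0, 0]}
    - {"travel": [0, 0, 2], "delta_rot": [0, 0, 0]}
    - {"travel": [0, 0, 5], "delta_rot": [0, 0, 0]}
    - {"travel": [0.4, -3, 5], "delta_rot": [0, 0, 0]}
    - {"travel": [0.8, -6, 5], "delta_rot": [0, 0, 0]}
    - {"travel": [1.3, -9.5, 5], "delta_rot": [0, 0, 0]}
    - {"travel": [1.8, -13, 5], "delta_rot": [0, 0, 0]}
    - {"travel": [2.3, -17, 5], "delta_rot": [0, 0, 0]}
    - {"travel": [2.8, -20, 5], "delta_rot": [0, 0, 0]}
    - {"travel": [3.05, -21.6, 5], "delta_rot": [0, 0, 0]}
    - {"travel": [3.05, -21.6, 5], "delta_rot": [0, 0, 0]}
    - {"travel": [3.05, -21.6, 5], "delta_rot": [0, 0, 0]}
    - {"travel": [3.05, -21.6, 5], "delta_rot": [0, 0, 0]}
  fingers: 1

```text
clock: 32.92
tool_pos: [0.4509, -0.3214, 0.1211]
tool_rot: [[0.0, 1.0, -0.001], [1.0, -0.0, 0.001], [0.001, -0.001, -1.0]]
contact_force: [0.4, -0.4, 0.6]
gripper_width: 0.0855
gripper_force: 0.0
```

```bash
python3 - <<'E'
from h import *
s=env.state();print(s["tool_pos"],s["contact_force"],np.round(s["q"]))
for n in("scene","top"):
    c=env.camera(n)
    for q,z0,g in(("bearing_center",.095,(.4207,-.106)),("hub_center",.051,(.4207,-.106)),("driver_center",0,(.451,-.322))):
      for r in env.regions_of(c,q)[:1]:
        k=filled(r["pixels"]);p=fit(c,PR[q],k[:2],z0,g);print(n,q,round(r["confidence"],2),k,np.round(p,4),sil(c,PR[q],*p,z0)[2])
    if n=="scene":
        im=c["frame"].astype(int);o=(im[...,2]-im[...,0]>90)
        q=np.vstack([ring(c,.4207,-.106,.02,.095),ring(c,.4207,-.106,.02,.1125)]);a=q.min(0).astype(int);b=q.max(0).astype(int)+1
        m=np.zeros(o.shape,bool);m[a[1]-3:b[1]+3,a[0]-3:b[0]+3]=1;yy,xx=np.nonzero(o&m);print("orange",xx.mean(),yy.mean(),len(xx),"model face",proj(c,(.4207,-.106,.1125)))
E
```

```text
[ 0.4509033  -0.32135097  0.12107303] [ 0.38813159 -0.3766501   0.59114141] [-41.   3.  98.   0.  79. -41.]
scene bearing_center 0.59 [274.01219512 140.82113821 246.        ] [ 0.4217 -0.1077] 257.09375
scene hub_center 0.85 [273.58441558 152.91883117 616.        ] [ 0.4297 -0.1004] 886.5
scene driver_center 0.65 [208.5025641  124.16410256 195.        ] [ 0.4533 -0.3209] 248.953125
orange 275.14606741573033 137.51685393258427 89 model face (np.float64(274.9457626660966), np.float64(138.3996310313344))
top bearing_center 0.81 [284.6910299  261.37541528 301.        ] [ 0.4223 -0.1055] 297.84375
top hub_center 0.7 [ 284.19461338  261.39791486 1151.        ] [ 0.4213 -0.1067] 1177.328125
top driver_center 0.56 [375.21875    245.66964286 224.        ] [ 0.4501 -0.3217] 256.515625
```

Request:
servo_tool:
  increments:
    - {"travel": [0.02, -0.06, -3.5], "delta_rot": [0, 0, 0]}
    - {"travel": [0.02, -0.06, -7], "delta_rot": [0, 0, 0]}
    - {"travel": [0.02, -0.06, -10], "delta_rot": [0, 0, 0]}
    - {"travel": [0.02, -0.06, -11.6], "delta_rot": [0, 0, 0]}
    - {"travel": [0.02, -0.06, -12.3], "delta_rot": [0, 0, 0]}
    - {"travel": [0.02, -0.06, -12.3], "delta_rot": [0, 0, 0]}
    - {"travel": [0.02, -0.06, -12.3], "delta_rot": [0, 0, 0]}
    - {"travel": [0.02, -0.06, -12.3], "delta_rot": [0, 0, 0]}
    - {"travel": [0.02, -0.06, -12.3], "delta_rot": [0, 0, 0]}

```text
clock: 34.07
tool_pos: [0.4528, -0.3239, 0.0006]
tool_rot: [[-0.0, 1.0, 0.003], [1.0, 0.0, -0.002], [-0.002, 0.003, -1.0]]
contact_force: [-0.7, -0.1, 0.4]
gripper_width: 0.0852
gripper_force: 0.0
```

Request:
servo_tool:
  increments:
    - {"travel": [0, 0, 0], "delta_rot": [0, 0, 0]}
    - {"travel": [0, 0, 0], "delta_rot": [0, 0, 0]}
    - {"travel": [0, 0, 0], "delta_rot": [0, 0, 0]}
    - {"travel": [0, 0, 0], "delta_rot": [0, 0, 0]}
    - {"travel": [0, 0, 0], "delta_rot": [0, 0, 0]}
    - {"travel": [0, 0, 0], "delta_rot": [0, 0, 0]}
    - {"travel": [0, 0, 0], "delta_rot": [0, 0, 0]}
    - {"travel": [0, 0, 0], "delta_rot": [0, 0, 0]}
    - {"travel": [0, 0, 0], "delta_rot": [0, 0, 0]}
  fingers: 0
  grip_force: 30

```text
clock: 34.82
tool_pos: [0.4514, -0.3227, -0.0014]
tool_rot: [[-0.0, 1.0, 0.0], [1.0, 0.0, -0.0], [-0.0, 0.0, -1.0]]
contact_force: [0.9, 0.5, 2.0]
gripper_width: 0.0212
gripper_force: 30.4
```

Request:
servo_tool:
  increments:
    - {"travel": [0, 0, 0.5], "delta_rot": [0, 0, 0]}
    - {"travel": [0, 0, 2], "delta_rot": [0, 0, 0]}
    - {"travel": [0, 0, 5], "delta_rot": [0, 0, 0]}
    - {"travel": [0, 0, 9], "delta_rot": [0, 0, 0]}
    - {"travel": [0, 0, 13], "delta_rot": [0, 0, 0]}
    - {"travel": [0, 0.6, 15], "delta_rot": [0, 0, 0]}
    - {"travel": [-0.5, 3.5, 15], "delta_rot": [0, 0, 0]}
    - {"travel": [-1, 7, 15], "delta_rot": [0, 0, 0]}
    - {"travel": [-1.5, 10.5, 15], "delta_rot": [0, 0, 0]}
    - {"travel": [-2, 14, 15], "delta_rot": [0, 0, 0]}
    - {"travel": [-2.5, 17.5, 15], "delta_rot": [0, 0, 0]}
    - {"travel": [-2.8, 20, 15], "delta_rot": [0, 0, 0]}
    - {"travel": [-3.0, 21.6, 15], "delta_rot": [0, 0, 0]}
    - {"travel": [-3.0, 21.6, 15], "delta_rot": [0, 0, 0]}
    - {"travel": [-3.0, 21.6, 15], "delta_rot": [0, 0, 0]}
    - {"travel": [-3.0, 21.6, 15], "delta_rot": [0, 0, 0]}
    - {"travel": [-3.0, 21.6, 15], "delta_rot": [0, 0, 0]}
  grip_force: 40

```text
clock: 36.23
tool_pos: [0.4214, -0.1076, 0.1486]
tool_rot: [[0.001, 1.0, -0.0], [1.0, -0.001, -0.0], [-0.0, -0.0, -1.0]]
contact_force: [-0.4, -0.6, -0.7]
gripper_width: 0.0209
gripper_force: 39.3
```

```bash
python3 - <<'E'
from h import *
c=env.camera("scene");s=env.state();print(s["tool_pos"],s["contact_force"],s["gripper_width"])
x,y,z=s["tool_pos"];zb=z+.0014
im=c["frame"].astype(int);red=(im[...,2]-im[...,1]>60)&(im[...,2]-im[...,0]>60)
q=np.vstack([ring(c,x,y,.019,zb+h) for h in(.008,.02)]);print("model disc",q.min(0),q.max(0))
a=(q.min(0)-6).astype(int);b=(q.max(0)+6).astype(int)
# strong red vs orange/wood: hue
hsv=cv2.cvtColor(c["frame"],cv2.COLOR_BGR2HSV);m=((hsv[...,0]<5)|(hsv[...,0]>175))&(hsv[...,1]>150)&(hsv[...,2]>70)
sub=m[a[1]:b[1],a[0]:b[0]];yy,xx=np.nonzero(sub);xx+=a[0];yy+=a[1]
print("red",xx.min(),xx.max(),yy.min(),yy.max(),len(xx))
lo=ring(c,x,y,.019,zb+.008);lo=lo[lo[:,1]>lo[:,1].mean()];lo=lo[np.argsort(lo[:,0])]
for u in range(xx.min(),xx.max()+1): print(u,yy[xx==u].max() if (xx==u).any() else None,round(float(np.interp(u,*lo.T)),1),end="; ")
print("bearing face",proj(c,(.4212,-.1062,.1125)))
E
```

```text
[ 0.42139751 -0.10759948  0.1484738 ] [ 0.13829988  0.73906469 -1.32024003] 0.021092664706153036
model disc [266.30428731 114.35410108] [283.45578302 130.33200662]
red 267 282 116 129 131
267 124 126.6; 268 127 127.8; 269 127 128.6; 270 128 129.2; 271 129 129.7; 272 129 130.0; 273 129 130.2; 274 129 130.3; 275 129 130.3; 276 129 130.3; 277 129 130.1; 278 128 129.9; 279 128 129.6; 280 127 129.1; 281 126 128.4; 282 125 127.5; bearing face (np.float64(274.73505509260406), np.float64(138.465586064456))
```

Request:
servo_tool:
  increments:
    - {"travel": [-0.04, 0.15, -1], "delta_rot": [0, 0, 0]}
    - {"travel": [-0.04, 0.15, -2.2], "delta_rot": [0, 0, 0]}
    - {"travel": [-0.04, 0.15, -3.0], "delta_rot": [0, 0, 0]}
    - {"travel": [-0.04, 0.15, -3.4], "delta_rot": [0, 0, 0]}
    - {"travel": [-0.04, 0.15, -3.6], "delta_rot": [0, 0, 0]}
    - {"travel": [-0.04, 0.15, -3.6], "delta_rot": [0, 0, 0]}
    - {"travel": [-0.04, 0.15, -3.6], "delta_rot": [0, 0, 0]}

```text
clock: 36.87
tool_pos: [0.421, -0.1052, 0.1125]
tool_rot: [[-0.0, 1.0, -0.0], [1.0, 0.0, -0.0], [-0.0, -0.0, -1.0]]
contact_force: [0.5, -0.4, -1.0]
gripper_width: 0.0211
gripper_force: 39.3
```

Request:
servo_tool:
  increments:
    - {"travel": [0, 0, -0.1], "delta_rot": [0, 0, 0]}
    - {"travel": [0, 0, -0.2], "delta_rot": [0, 0, 0]}
    - {"travel": [0, 0, -0.3], "delta_rot": [0, 0, 0]}
    - {"travel": [0, 0, -0.3], "delta_rot": [0, 0, 0]}

```text
clock: 37.2
tool_pos: [0.421, -0.1052, 0.1095]
tool_rot: [[-0.0, 1.0, 0.0], [1.0, 0.0, -0.0], [-0.0, 0.0, -1.0]]
contact_force: [0.8, 0.4, -1.3]
gripper_width: 0.021
gripper_force: 39.3
```

Request:
servo_tool:
  increments:
    - {"travel": [0, -0.05, -0.15], "delta_rot": [0, 0, 0]}
    - {"travel": [0, -0.05, -0.3], "delta_rot": [0, 0, 0]}
    - {"travel": [0, -0.05, -0.3], "delta_rot": [0, 0, 0]}

```text
clock: 37.45
tool_pos: [0.4207, -0.1057, 0.1061]
tool_rot: [[0.0, 1.0, -0.0], [1.0, -0.0, 0.0], [0.0, -0.0, -1.0]]
contact_force: [-0.0, 0.3, -0.6]
gripper_width: 0.0214
gripper_force: 39.3
```

Request:
servo_tool:
  increments:
    - {"travel": [0, 0, -0.15], "delta_rot": [0, 0, 0]}
    - {"travel": [0, 0, -0.25], "delta_rot": [0, 0, 0]}
    - {"travel": [0, 0, -0.25], "delta_rot": [0, 0, 0]}

```text
clock: 37.7
tool_pos: [0.4208, -0.1056, 0.1037]
tool_rot: [[0.0, 1.0, -0.0], [1.0, -0.0, 0.0], [0.0, -0.0, -1.0]]
contact_force: [0.3, 0.7, -1.3]
gripper_width: 0.0208
gripper_force: 39.3
```

Request:
servo_tool:
  increments:
    - {"travel": [0, 0, -0.05], "delta_rot": [0, 0, 0]}
    - {"travel": [0, 0, -0.08], "delta_rot": [0, 0, 0]}
    - {"travel": [0, 0, -0.08], "delta_rot": [0, 0, 0]}

```text
clock: 37.95
tool_pos: [0.421, -0.1057, 0.1032]
tool_rot: [[-0.0, 1.0, 0.0], [1.0, 0.0, -0.0], [-0.0, 0.0, -1.0]]
contact_force: [0.0, 0.9, -1.3]
gripper_width: 0.0213
gripper_force: 39.3
```

Request:
servo_tool:
  increments:
    - {"travel": [0, 0, -0.05], "delta_rot": [0, 0, 0]}
    - {"travel": [0, 0, -0.05], "delta_rot": [0, 0, 0]}

```text
clock: 38.12
tool_pos: [0.4212, -0.1058, 0.1032]
tool_rot: [[-0.0, 1.0, 0.0], [1.0, 0.0, -0.0], [-0.0, 0.0, -1.0]]
contact_force: [-0.7, 1.4, 3.7]
gripper_width: 0.0211
gripper_force: 39.6
```

Seated at the computed height. Release, lift straight up, then clear away.

Request:
servo_tool:
  increments:
    - {"travel": [0, 0, 0], "delta_rot": [0, 0, 0]}
    - {"travel": [0, 0, 0], "delta_rot": [0, 0, 0]}
    - {"travel": [0, 0, 0], "delta_rot": [0, 0, 0]}
    - {"travel": [0, 0, 0], "delta_rot": [0, 0, 0]}
    - {"travel": [0, 0, 0], "delta_rot": [0, 0, 0]}
    - {"travel": [0, 0, 0], "delta_rot": [0, 0, 0]}
    - {"travel": [0, 0, 1.5], "delta_rot": [0, 0, 0]}
    - {"travel": [0, 0, 4], "delta_rot": [0, 0, 0]}
    - {"travel": [0, 0, 7], "delta_rot": [0, 0, 0]}
    - {"travel": [0, 0, 10], "delta_rot": [0, 0, 0]}
    - {"travel": [0, 0, 10], "delta_rot": [0, 0, 0]}
    - {"travel": [0.5, 3.5, 10], "delta_rot": [0, 0, 0]}
    - {"travel": [1, 7, 10], "delta_rot": [0, 0, 0]}
    - {"travel": [1.5, 11, 10], "delta_rot": [0, 0, 0]}
    - {"travel": [2, 15, 10], "delta_rot": [0, 0, 0]}
    - {"travel": [2.5, 19, 10], "delta_rot": [0, 0, 0]}
    - {"travel": [3, 23, 10], "delta_rot": [0, 0, 0]}
    - {"travel": [3, 26, 10], "delta_rot": [0, 0, 0]}
    - {"travel": [3, 26, 10], "delta_rot": [0, 0, 0]}
    - {"travel": [3, 26, 10], "delta_rot": [0, 0, 0]}
  fingers: 1

```text
clock: 39.78
tool_pos: [0.4506, 0.1557, 0.2023]
tool_rot: [[-0.004, 1.0, -0.001], [1.0, 0.004, -0.0], [-0.0, -0.001, -1.0]]
contact_force: [0.5, 0.3, 1.7]
gripper_width: 0.0853
gripper_force: 0.0
```

```bash
python3 - <<'E'
from h import *
for n in("scene","top"):
    c=env.camera(n);big=cv2.resize(c["frame"],None,fx=4,fy=4,interpolation=cv2.INTER_CUBIC)
    plain=big.copy()
    for rr,z in((.042,.073),(.020,.1125),(.019,.1245),(.011,.1725)):
        cv2.polylines(big,[np.round((ring(c,.4208,-.106,rr,z)+.5)*4-.5).astype(int)],True,(0,255,0),1)
    u,v=(np.array(proj(c,(.421,-.106,.09)))*4).astype(int)
    f=lambda I:I[v-140:v+140,u-140:u+140]
    a=np.hstack([f(plain),f(big)]);b=a if n=="scene" else np.vstack([b,a])
cv2.imwrite("pics/s10.png",b)
s=env.state();print(s["tool_pos"],s["contact_force"],s["clock"])
E
```

```text
[0.45088272 0.15383063 0.20245797] [ 0.07577697  0.0110805  -0.04357764] 39.8833
```

View pics/s10.png

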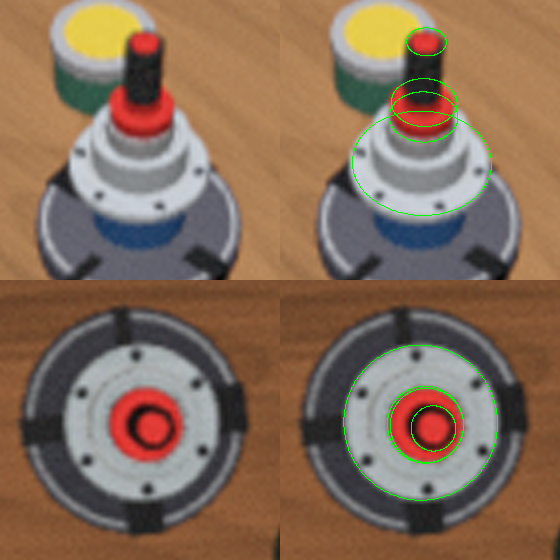

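The complete stack stands upright and concentric. The driver's disc is at (142,110) in the scene panel and (146,425) in the top panel, and it matches the seated model in both. The robot is clear, so I'm handing in.

```bash
python3 -c "
from workcell import env
print(env.sign_off())"
```

```text
the job is handed in; nothing more can be done
None
```

The pressing stack (sleeve, hub, orange-sealed bearing, red driver) is built on the plate in the order asked, each piece seated and released, and the job is handed in at about 40 s.

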